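# Brush out a tub and refill it with knobs

## Robot

A 6-joint arm with a two-finger parallel gripper is mounted at the origin on the work surface. World frame = base frame: x ahead of the robot, y to its left, z up, the work surface at z = 0. Lengths are in m, angles in rad, forces in N, time in s.
With the tool pointing down it reaches from about 0.25 to 0.775 m from the base axis. Payload 4 kg.
Tool frame: the origin (TCP) lies at the very end of the fingers, on their centre line; the grasp point (between the pads) lies 19 mm behind it; y points along the fingers, x is the direction in which the jaws open and shut, and the axes are right-handed (so a half turn about y gives the same grasp; the last joint's range is limited). The gripper opens to 94 mm and grips with 3 to 60 N. Pads are 16 mm wide; open, the fingers measure 119 mm over their backs; the gripper's body (75 mm by 177 mm) begins 78 mm behind the grasp point.
Start: joints at [1.187, 0.087, 1.371, -0, 1.684, -0.103], TCP at [0.152, 0.528, 0.206] pointing down, gripper open.
Joint ranges: [-3.1, 3.1], [-0.76, 2.03], [0.27, 2.55], [-1.08, 4.22], [0.17, 2.65], [-2.57, 2.57]. Speed limits (rad/s): [2.79, 2.79, 3.14, 3.14, 3.14, 3.14].

## Interface

Orientations are given as [roll, pitch, yaw] about the fixed x, y, z axes, in that order (R = Rz(yaw) Ry(pitch) Rx(roll)).
In Python, from bench import robot, snapshot, workorder gives the robot as it stands.
- The arm moves only by the tool play_rows, never from a script. Its argument "steps" is a list of rows, each an object of numbers: "x", "y", "z": the shift along the world's x, y, z in m; "rx", "ry", "rz": the turn, a rotation vector about the world's x, y, z in rad; "hand": the finger opening in m, from 0 to 0.094. A call has 1 to 8 rows; each row shifts and turns the commanded pose from where the row before left it; what a row does not reach is not made up. A row lasts 1/8 s, in which the tool goes at most 62.5 mm and 10.7 degrees, less where a joint would pass 70% of its speed; a pose out of reach is approached as far as the arm can. A call is refused whole if a number of a shift passes 0.0625 or a number of a turn 0.188, either way. A call with a gripper value outside its range is refused whole. The fingers move at their own pace and stop on an object; the grip force is fixed at half the most. Time passes only in rows, so rows that do not move let the fingers close. It gives the time, the measured TCP pose, the force and the opening at its end, in the units of the state.
- robot.get_obs(): the state, without advancing time (a new reading comes with each control period).
- snapshot(name): name is "side" or "top"; returns a dict with "color" (480x640x3 uint8, red, green, blue), "range_z" (480x640 float32, m along the optical axis (not along the pixel's ray), 0 where there is no reading), "fov_y" (degrees; the focal length in pixels is half the picture's height over the tangent of half this angle, whatever the lens; pixels are square), "cx", "cy" (the principal point, pixels), "k1" (the pictures are not rectified: a ray, as slopes to the right and down, at radius r is drawn at 1 + k1 r^2 times it, then the intrinsics apply), "T" (4x4, takes a point from camera to world coordinates). Camera axes: x right, y down, z forward; pixel columns grow to the right and rows downward; lengths in m; the calibration is good to about 2 mm. A picture is of the moment at which its call begins.
- workorder.close_job(): hands the job in, once; it reports no verdict.
The state is a dict: "time": time; "joint_positions": joint angles; "qvel": joint speeds; "joint_torque": joint torques, N m; "tool_pos": TCP position; "ee_rot": TCP orientation; "wrist_force": force on the tool from outside, world axes, zero at the start; "wrist_torque": the same for the moment, N m; "width": finger opening in m.
Only numpy, scipy, OpenCV 4.12 (cv2) and the standard library are available. Lean on these libraries where they do the work, as an engineer would, in place of code of your own. Each camera call takes 0.05 s, during which the arm holds its last target.

## Task

Brush out the empty white tub: run the brush up and down inside it until it has been down to the bottom three times, drawing its lower end up into the upper third of the tub in between, and stand the brush back in its terracotta pot. Then scoop all the wooden knobs from the grey tray into the tub with the steel scoop, as many scoops as it takes, and lay the scoop back flat on the rubber mat. The knobs are freshly oiled, so do not touch them with the fingers; do not tip the tub over or disturb the other things on the bench.

Things in the scene. Friction and masses are not known exactly. Their poses are not given: they have to be found in the camera images.
- brush: round bottle brush standing upright, 200 mm long, 80 g: stiff dark bristle head 42 mm across (45 over its rings) from 0 to 70 mm, thin steel shaft, round wooden handle 24 mm across from 100 to 200 mm. Origin: centre of the flat bottom of the bristle head; z runs up along the handle
- pot: small terracotta cup in which the brush is kept, fixed to the bench; 60 mm high, inside about 60 mm across, floor about 5 mm thick. Origin: centre of its underside. Pot and tub may stand either way round on the robot's left
- tub: empty white plastic tub, loose, 350 g, 105 mm high, open at the top; outside 100 mm across at the bottom and 112 mm at the rim, walls 3 mm, floor 5 mm thick. Origin: centre of its underside; z up
- tray: grey steel trough fixed to the bench, open above; inner floor 240 mm (its x) by 86 mm (its y), floor 3 mm thick, side walls 52 mm high. Near end wall (x = -120 mm) 32 mm high; at the far end (x = +120 mm) a slope rises at 50 degrees to 52 mm, against which a scoop gathers knobs. Origin: centre of its underside. Knobs start at x -29 to 117 mm. Tray and mat may change places
- mat: black rubber mat, fixed, 240 mm (its x) by 140 mm (its y), 3 mm thick; the scoop lies on it. Origin: centre of its underside
- scoop: steel hand scoop, 130 g, lying flat: bucket 68 mm long, 76 wide (72 inside), floor 2 mm, sides 26 mm high, open in front (+x) and above, closed behind, where a level wooden handle 100 mm long leads backwards: 18 mm wide (y), from 52 to 80 mm above the underside, x = -37 to -137 mm. It holds about four knobs; more may spill. Origin: centre of the bucket's underside; z up
- scoop_grip (a point): point on the scoop's handle axis, 74 mm behind the origin and 66 mm above the underside, where it is gripped across its 18 mm width
- scoop_lip (a point): middle of the scoop's front lower edge, 34 mm ahead of the origin
- knob1: turned wooden ball knob, 34 mm across with a 9 mm flat at its foot, 15 g, freshly oiled; it rolls easily when pushed. Of the eight, up to three are absent. Origin: centre of the ball
- knob2: another such knob
- knob3: another such knob
- knob4: another such knob
- knob5: another such knob
- knob6: another such knob
- knob7: another such knob
- knob8: another such knob
- spray_can: bystander: spray can, 60 mm across, 160 mm high; origin at its underside
- screw_jar: bystander: jar with a black lid, 80 mm across, 90 mm high; origin at its underside
- tape_roll: bystander: roll of tape lying flat, 84 mm across, 25 mm high; origin at its underside
- sanding_block: bystander: cork block 70 x 35 x 30 mm; origin at its underside
Not all that is in view belongs to the job. What is shaped like the knob8 but purple or red is not meant.

How it is judged:
By the outcome, as a careful person would: the job done as asked, in the order asked, and still so for the second after the job is handed in, with the robot touching nothing.
Of knob1, knob2, knob3, knob4, knob5, knob6, knob7, knob8 only 5 to 8 are there at a start; the rules pass over those that are not, and their reading is None.
At some moment in a run one of scoop, tub may be knocked a few centimetres aside while the robot is not near it.
It also fails if it takes over 210 s, if anything falls off the work surface, if the arm or the gripper's body presses on something with over 40 N, if the wrist force passes 120 N, or if a joint passes its speed limit or range.

## Working session

There is one attempt and no reset: what is moved stays moved. The work goes in short steps, Python scripts to look and compute and a tool call to move; the robot and the scene stay as the last step left them, time stands still between calls to the robot, and variables do not carry over. Pictures are saved under pics/ and viewed, and the job is handed in when it is done.

Besides the shell and the picture viewer there is one more tool, called after "Call:" as name(argument=value, ...), one argument or row to a line, values as JSON. play_rows: Moves the arm, as the interface text tells. Its arguments: {"type":"object","properties":{"steps":{"type":"array"}},"required":["steps"]}

```bash
ls -la; mkdir -p pics; cat > h.py <<'E'
import numpy as np, cv2
from bench import robot, snapshot, workorder
def K(s):
    f=240/np.tan(np.radians(s["fov_y"])/2); return f,s["cx"],s["cy"],s["k1"]
def undist(s,uv):
    f,cx,cy,k1=K(s); uv=np.atleast_2d(np.asarray(uv,float))
    d=np.stack([(uv[:,0]-cx)/f,(uv[:,1]-cy)/f],1); u=d.copy()
    for _ in range(30):
        r2=(u**2).sum(1,keepdims=True); u=d/(1+k1*r2)
    return u
def rays(s,uv):
    u=undist(s,uv); d=np.c_[u,np.ones(len(u))]@s["T"][:3,:3].T
    return s["T"][:3,3],d
def plane(s,uv,z):
    o,d=rays(s,uv); t=(z-o[2])/d[:,2]; return o+d*t[:,None]
def pts(s,uv):
    uv=np.atleast_2d(np.asarray(uv)); u=undist(s,uv); z=s["range_z"][uv[:,1].astype(int),uv[:,0].astype(int)]
    return np.c_[u*z[:,None],z]@s["T"][:3,:3].T+s["T"][:3,3]
def cloud(s):
    v,u=np.mgrid[0:480,0:640]; P=pts(s,np.c_[u.ravel(),v.ravel()]).reshape(480,640,3)
    P[s["range_z"]==0]=np.nan; return P
def proj(s,p):
    p=np.atleast_2d(p); c=(p-s["T"][:3,3])@s["T"][:3,:3]; u=c[:,:2]/c[:,2:]
    f,cx,cy,k1=K(s); r2=(u**2).sum(1,keepdims=True); return u*(1+k1*r2)*f+[cx,cy]
def save(s,name,crop=None,scale=1):
    im=s["color"][:,:,::-1]
    if crop: x0,y0,x1,y1=crop; im=im[y0:y1,x0:x1]
    if scale!=1: im=cv2.resize(im,None,fx=scale,fy=scale,interpolation=cv2.INTER_CUBIC)
    cv2.imwrite("pics/"+name+".png",im)
E
python3 - <<'E'
from h import *
for n in("side","top"):
    s=snapshot(n); save(s,n+"0"); print(n,s["fov_y"],s["cx"],s["cy"],s["k1"],np.round(s["T"],3).tolist())
print(robot.get_obs())
E
```

```text
total 12
drwxr-xr-x  3 agent agent 4096 Dec  6 14:40 .
drwxr-xr-x 23 root  root  4096 Dec  6 14:40 ..
drwxr-xr-x  2 agent agent 4096 Dec  6 14:40 pics
side 55.830278763506094 325.5282711573534 248.80580676230045 -0.07587482807619775 [[0.993, -0.079, 0.087, 0.553], [-0.116, -0.554, 0.825, -0.592], [-0.016, -0.829, -0.559, 0.528], [0.0, 0.0, 0.0, 1.0]]
top 45.34366744210858 317.4576136414354 238.77711011661395 -0.10780608530090871 [[0.025, -0.997, 0.077, 0.507], [-0.999, -0.023, 0.023, 0.041], [-0.021, -0.077, -0.997, 1.188], [0.0, 0.0, 0.0, 1.0]]
{'time': 0.1, 'joint_positions': array([ 1.18692402e+00,  8.79012315e-02,  1.37208188e+00, -1.05545267e-05,
        1.68363185e+00, -1.03067546e-01]), 'qvel': array([-2.01541976e-04, -1.42386752e-03, -3.14291005e-03,  1.03694197e-03,
        9.77761974e-05,  8.84624117e-05]), 'joint_torque': array([ 2.15351152e-03, -3.41255987e+01, -3.03300405e+01,  7.19303149e-02,
        3.04766558e-02, -1.01825267e-04]), 'tool_pos': array([0.15222377, 0.52799517, 0.20442101]), 'ee_rot': array([-1.57059869,  0.00201266,  1.28999059]), 'wrist_force': array([-0.64231685, -0.42551757,  0.36077263]), 'wrist_torque': array([ 0.00421173,  0.00412691, -0.02158004]), 'width': 0.09392868157761007}
```

View pics/side0.png

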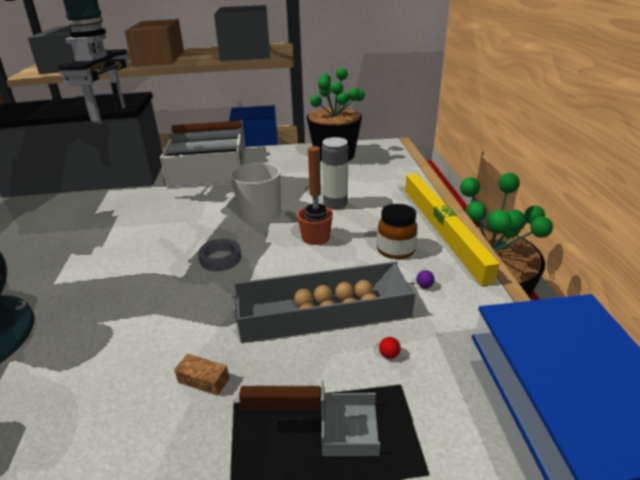

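View pics/top0.png

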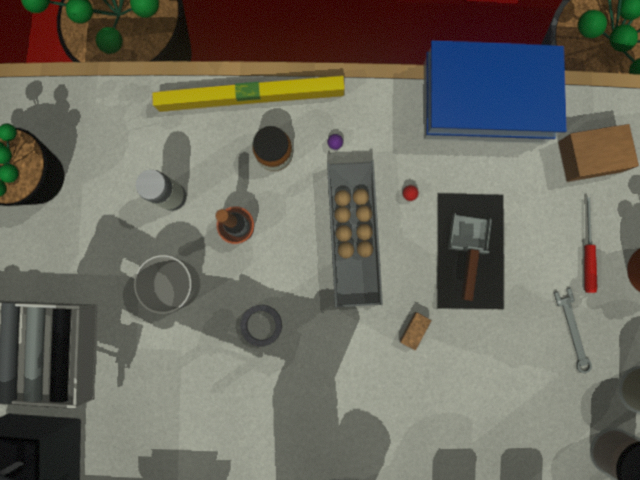

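Side view: tub at (257,193), brush in pot at (315,200), tray with knobs (335,298), scoop on mat (330,420); red (389,347) and purple (425,279) balls lie outside the tray and aren't meant. Now measuring.

```bash
cat > meas.py <<'E'
from h import *
def circ(P):
    A=np.c_[2*P,np.ones(len(P))]; b=(P**2).sum(1); s=np.linalg.lstsq(A,b,rcond=None)[0]
    return s[0],s[1],np.sqrt(s[2]+s[0]**2+s[1]**2)
def near(P,c,r,z0,z1):
    m=(np.hypot(P[...,0]-c[0],P[...,1]-c[1])<r)&(P[...,2]>z0)&(P[...,2]<z1); return m
def tub(s=None,c=(0.43,0.33),r=.1):
    s=s or snapshot("top"); P=cloud(s); m=near(P,c,r,.097,.113); Q=P[m][:,:2]
    x,y,R=circ(Q)
    d=abs(np.hypot(Q[:,0]-x,Q[:,1]-y)-R); Q=Q[d<.006]
    return circ(Q)+(len(Q),)
def rect(P,m):
    Q=P[m][:,:2].astype(np.float32); return cv2.minAreaRect(Q),len(Q)
def knobs(s):
    im=cv2.cvtColor(s["color"],cv2.COLOR_RGB2HSV)
    return im
E
python3 - <<'E'
from meas import *
s=snapshot("top"); P=cloud(s); print("z bench",np.nanmedian(P[380:400,200:280,2]))
c=plane(s,[[163,284]],.105)[0]; print("tub guess",c,tub(s,c))
c=plane(s,[[235,222]],.06)[0]; print("pot guess",c); m=near(P,c,.06,.052,.068); print("pot",circ(P[m][:,:2]),m.sum())
m=near(P,c,.08,.185,.22); print("brush top",P[m].mean(0) if m.any() else 0, m.sum(), np.nanmax(P[m][:,2]) if m.any() else 0)
hsv=cv2.cvtColor(s["color"],cv2.COLOR_RGB2HSV)
# tray
m=(P[...,2]>.044)&(P[...,2]<.058); mm=np.zeros_like(m); mm[140:315,315:390]=1
r,n=rect(P,m&mm); print("tray top rect",r,n, cv2.boxPoints(r).round(3).tolist())
# mat
g=(s["color"].max(2)<45); mm[:]=0; mm[185:315,430:512]=1
k=(g&mm).astype(np.uint8); k=cv2.morphologyEx(k,cv2.MORPH_CLOSE,np.ones((41,41)));
ct=max(cv2.findContours(k,0,1)[0],key=cv2.contourArea)[:,0]
W=plane(s,ct,.003)[:,:2].astype(np.float32); r=cv2.minAreaRect(W); print("mat",r)
# scoop
mm=np.zeros_like(m); mm[190:310,435:510]=1
h=mm&(P[...,2]>.066)&(P[...,2]<.095); print("handle",rect(P,h),np.nanmedian(P[h][:,2]))
b=mm&(P[...,2]>.0225)&(P[...,2]<.04); print("bucket rim",rect(P,b))
# knobs
mm[:]=0; mm[150:305,325:380]=1
k=mm&(P[...,2]>.028)&(P[...,2]<.045)
n,l,st,cen=cv2.connectedComponentsWithStats(k.astype(np.uint8))
print(st[1:].tolist(),cen[1:].round(1).tolist())
v=cv2.resize(s["color"][130:320,300:520,::-1],None,fx=3,fy=3,interpolation=2); cv2.imwrite("pics/crop0.png",v)
v=cv2.resize(s["color"][120:340,100:310,::-1],None,fx=2.5,fy=2.5,interpolation=2); cv2.imwrite("pics/crop1.png",v)
E
```

```text
z bench -0.001317972245784227
tub guess [0.49678875 0.35867394 0.105     ] (np.float64(0.49703492296225105), np.float64(0.3601303700143494), np.float64(0.05430243637694361), 376)
pot guess [0.62319914 0.23182626 0.06      ]
pot (np.float64(0.6189533436512856), np.float64(0.2330486821854741), np.float64(0.03382413589849662)) 277
brush top [0.61971466 0.23111459 0.20221344] 167 0.2081083291282112
tray top rect ((0.6086453795433044, -0.005472186952829361), (0.29030346870422363, 0.09436347335577011), 4.530775547027588) 820 [[0.46000000834465027, 0.029999999329447746], [0.46799999475479126, -0.06400000303983688], [0.7570000290870667, -0.04100000113248825], [0.75, 0.05299999937415123]]
mat ((0.58091801404953, -0.24840731918811798), (0.23390373587608337, 0.1341361254453659), 0.15045128762722015)
handle (((0.5325897336006165, -0.2294473648071289), (0.029404817149043083, 0.1035291999578476), 80.39028930664062), 599) 0.08101851081062406
bucket rim (((0.6155756115913391, -0.2424253225326538), (0.07714775949716568, 0.07172559946775436), 82.82093048095703), 131)
[[352, 162, 1, 1, 1], [354, 162, 1
[... 945 characters left out ...]
2.0, 162.0], [354.0, 162.0], [356.5, 163.5], [351.1, 170.3], [346.0, 164.0], [351.0, 164.0], [327.0, 170.0], [367.0, 174.0], [348.0, 176.0], [328.0, 188.0], [360.8, 195.5], [373.0, 192.5], [342.4, 196.7], [373.0, 199.0], [374.0, 202.0], [363.8, 212.3], [341.9, 213.4], [374.0, 210.5], [336.0, 218.0], [375.0, 218.0], [375.0, 220.0], [330.0, 223.5], [375.0, 227.0], [343.7, 232.0], [364.6, 230.8], [371.0, 235.0], [376.0, 242.0], [331.0, 241.0], [365.0, 247.9], [345.7, 249.2], [332.0, 253.0], [377.0, 258.0], [332.0, 259.0], [378.0, 269.0], [378.0, 273.5], [333.0, 277.0], [378.0, 278.0], [378.0, 280.0], [379.0, 285.0], [379.0, 291.5], [334.0, 295.0], [379.0, 299.0], [367.8, 303.7], [349.0, 304.0]]
```

View pics/crop0.png

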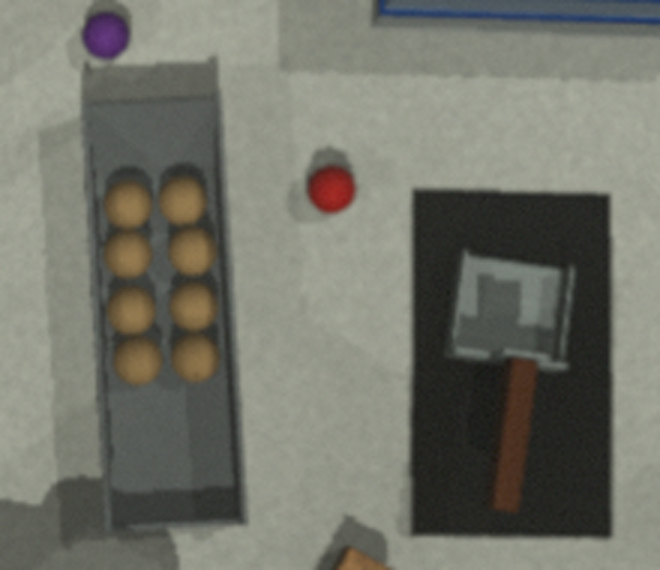

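View pics/crop1.png

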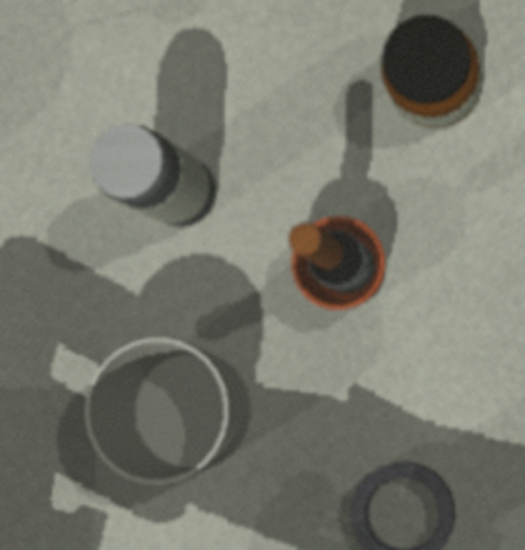

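```bash
python3 - <<'E'
from meas import *
s=snapshot("top"); P=cloud(s)
uv=[[360.8,195.5],[342.4,196.7],[363.8,212.3],[341.9,213.4],[343.7,232],[364.6,230.8],[365,247.9],[345.7,249.2]]
W=plane(s,uv,.037)[:,:2]; a=np.radians(4.53); R=np.array([[np.cos(a),np.sin(a)],[-np.sin(a),np.cos(a)]])
print("knobs tray frame",((W-[.587,-.0072])@R.T).round(3).tolist())
# brush axis from slices, in both cams
for n in("top","side"):
    s=snapshot(n); P=cloud(s)
    for z0,z1 in((.11,.13),(.13,.15),(.15,.17),(.17,.19),(.19,.21)):
        m=near(P,(.62,.232),.03,z0,z1)
        if m.sum()>5: print(n,z0,P[m].mean(0).round(4),m.sum())
    m=near(P,(.62,.232),.03,.0,.3); print("top z",np.nanpercentile(P[m][:,2],[95,99]))
s=snapshot("side");P=cloud(s)
print("tub side", [ (m.sum(),circ(P[m][:,:2])) for m in [near(P,(.497,.36),.08,.02,.1)]])
h=near(P,(.5326,-.2295),.07,.06,.09); print("handle side",rect(P,h))
E
```

```text
knobs tray frame [[0.097, -0.018], [0.097, 0.019], [0.063, -0.022], [0.063, 0.022], [0.025, 0.021], [0.025, -0.021], [-0.009, -0.02], [-0.01, 0.019]]
top 0.11 [0.6162 0.2243 0.1203] 24
top 0.13 [0.616  0.2246 0.1399] 28
top 0.15 [0.6168 0.2242 0.1594] 27
top 0.17 [0.6161 0.2244 0.1792] 29
top 0.19 [0.6199 0.2315 0.2023] 161
top z [0.20445868 0.20606192]
side 0.11 [0.6204 0.2242 0.1199] 102
side 0.13 [0.6208 0.2241 0.1398] 112
side 0.15 [0.6206 0.2241 0.1598] 112
side 0.17 [0.62   0.2231 0.1798] 114
side 0.19 [0.6206 0.225  0.1997] 127
top z [0.20218841 0.20553266]
tub side [(np.int64(2020), (np.float64(0.4974686897046194), np.float64(0.36041654100767395), np.float64(0.05222210256267979)))]
handle side (((0.533860981464386, -0.2330460101366043), (0.03206342086195946, 0.10200218856334686), 83.57714080810547), 1965)
```

Call:
play_rows(
  steps=[
    {"z":0.04,"rz":-0.18},
    {"x":0.05,"y":-0.032,"rz":-0.18},
    {"x":0.05,"y":-0.032,"rz":-0.18},
    {"x":0.05,"y":-0.032,"rz":-0.18},
    {"x":0.05,"y":-0.032,"rz":-0.18},
    {"x":0.05,"y":-0.032,"rz":-0.18},
    {"x":0.05,"y":-0.032,"rz":-0.18},
    {"x":0.05,"y":-0.032,"rz":-0.18},
  ],
)

```text
schema error: expected keys x, y, z, rx, ry, rz, hand
```

Call:
play_rows(
  steps=[
    {"x":0,"y":0,"z":0.04,"rx":0,"ry":0,"rz":-0.18,"hand":0.094},
    {"x":0.05,"y":-0.032,"z":0,"rx":0,"ry":0,"rz":-0.18,"hand":0.094},
    {"x":0.05,"y":-0.032,"z":0,"rx":0,"ry":0,"rz":-0.18,"hand":0.094},
    {"x":0.05,"y":-0.032,"z":0,"rx":0,"ry":0,"rz":-0.18,"hand":0.094},
    {"x":0.05,"y":-0.032,"z":0,"rx":0,"ry":0,"rz":-0.18,"hand":0.094},
    {"x":0.05,"y":-0.032,"z":0,"rx":0,"ry":0,"rz":-0.18,"hand":0.094},
    {"x":0.05,"y":-0.032,"z":0,"rx":0,"ry":0,"rz":-0.18,"hand":0.094},
    {"x":0.05,"y":-0.032,"z":0,"rx":0,"ry":0,"rz":-0.18,"hand":0.094},
  ],
)

```text
time: 1.35
tool_pos: [0.5039, 0.3033, 0.2456]
ee_rot: [-1.57, -0.0, -0.156]
wrist_force: [0.1, 0.1, -0.2]
width: 0.0939
```

Call:
play_rows(
  steps=[
    {"x":0.04,"y":-0.024,"z":0,"rx":0,"ry":0,"rz":-0.18,"hand":0.094},
    {"x":0.04,"y":-0.024,"z":0,"rx":0,"ry":0,"rz":-0.18,"hand":0.094},
    {"x":0.036,"y":-0.024,"z":0,"rx":0,"ry":0,"rz":-0.18,"hand":0.094},
    {"x":0,"y":0,"z":0,"rx":0,"ry":0,"rz":0,"hand":0.06},
    {"x":0,"y":0,"z":0,"rx":0,"ry":0,"rz":0,"hand":0.06},
  ],
)

```text
time: 1.98
tool_pos: [0.618, 0.2328, 0.2453]
ee_rot: [-1.571, 0.001, -0.689]
wrist_force: [0.7, 0.0, -0.1]
width: 0.0775
```

```bash
python3 - <<'E'
from h import *
s=snapshot("side"); save(s,"s1",(200,60,460,260),3); s=snapshot("top"); save(s,"t1",(100,120,360,340),3)
print(robot.get_obs()["tool_pos"],robot.get_obs()["joint_positions"].round(3))
E
```

```text
[0.61754019 0.23349319 0.24602509] [0.275 0.336 0.996 0.    1.809 0.963]
```

View pics/s1.png

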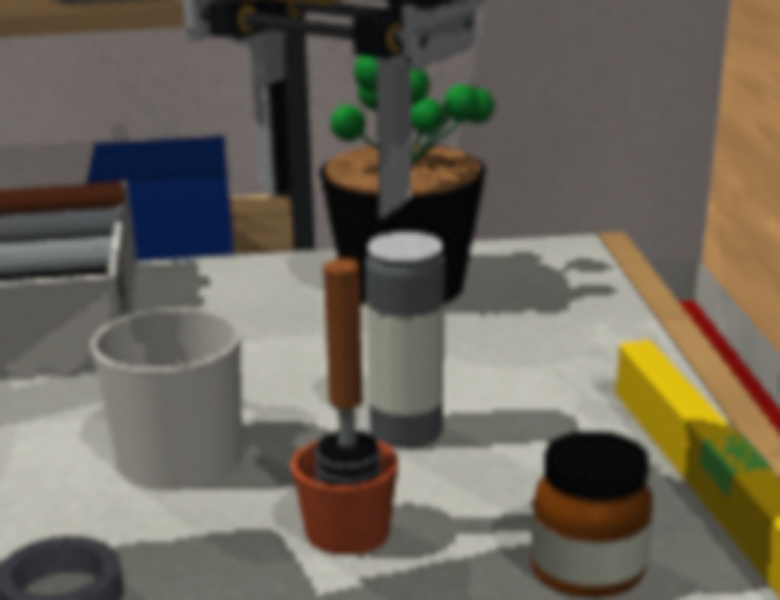

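The jaws straddle the brush handle (crop 342,270); descending.

Call:
play_rows(
  steps=[
    {"x":0.002,"y":0,"z":-0.04,"rx":0,"ry":0,"rz":0,"hand":0.06},
    {"x":0,"y":0,"z":-0.043,"rx":0,"ry":0,"rz":0,"hand":0.06},
    {"x":0,"y":0,"z":0,"rx":0,"ry":0,"rz":0,"hand":0.06},
    {"x":0,"y":0,"z":0,"rx":0,"ry":0,"rz":0,"hand":0.01},
    {"x":0,"y":0,"z":0,"rx":0,"ry":0,"rz":0,"hand":0.01},
    {"x":0,"y":0,"z":0,"rx":0,"ry":0,"rz":0,"hand":0.01},
    {"x":0,"y":0,"z":0,"rx":0,"ry":0,"rz":0,"hand":0.01},
    {"x":0,"y":0,"z":0,"rx":0,"ry":0,"rz":0,"hand":0.01},
  ],
)

```text
time: 3.08
tool_pos: [0.6211, 0.2324, 0.1636]
ee_rot: [-1.569, -0.002, -0.69]
wrist_force: [1.1, -1.7, 2.3]
width: 0.0236
```

Call:
play_rows(
  steps=[
    {"x":0,"y":0,"z":0.045,"rx":0,"ry":0,"rz":0,"hand":0.01},
    {"x":0,"y":0,"z":0.045,"rx":0,"ry":0,"rz":0,"hand":0.01},
    {"x":0,"y":0,"z":0.04,"rx":0,"ry":0,"rz":0,"hand":0.01},
    {"x":-0.03,"y":0.03,"z":0,"rx":0,"ry":0,"rz":0,"hand":0.01},
    {"x":-0.03,"y":0.03,"z":0,"rx":0,"ry":0,"rz":0,"hand":0.01},
    {"x":0,"y":0,"z":0,"rx":0,"ry":0,"rz":0,"hand":0.01},
  ],
)

```text
time: 3.82
tool_pos: [0.5585, 0.2946, 0.2929]
ee_rot: [-1.571, 0.001, -0.686]
wrist_force: [0.2, 0.0, -0.5]
width: 0.0239
```

```bash
python3 - <<'E'
from meas import *
print(tub(None,(.497,.36)))
s=snapshot("side"); P=cloud(s); save(s,"s2",(200,40,460,260),3)
m=near(P,(.497,.36),.08,.02,.1);print("tub side",circ(P[m][:,:2]),m.sum())
o=robot.get_obs()["tool_pos"]; print(o)
for z in np.arange(.11,.32,.02):
    m=near(P,o[:2],.035,z,z+.02); 
    if m.sum()>5: print(round(z,2),P[m].mean(0).round(4),P[m][:,2].min().round(4),m.sum())
E
```

```text
(np.float64(0.49696939501464843), np.float64(0.3607561876600516), np.float64(0.05494891016567443), 114)
tub side (np.float64(0.4974398945540697), np.float64(0.3603482156908953), np.float64(0.05214697498938497)) 1988
[0.56027792 0.29250741 0.29217472]
0.13 [0.5593 0.2767 0.1427] 0.1332 136
0.15 [0.5584 0.2768 0.1603] 0.1502 199
0.17 [0.5586 0.277  0.1804] 0.1702 200
0.19 [0.5587 0.2823 0.2004] 0.19 251
0.21 [0.5586 0.2887 0.2198] 0.21 61
0.23 [0.5589 0.2854 0.2415] 0.2301 95
0.25 [0.5582 0.2848 0.2597] 0.2501 120
0.27 [0.5589 0.2844 0.2797] 0.2701 122
0.29 [0.5581 0.2852 0.3014] 0.2901 204
0.31 [0.5593 0.285  0.3199] 0.31 274
```

View pics/s2.png

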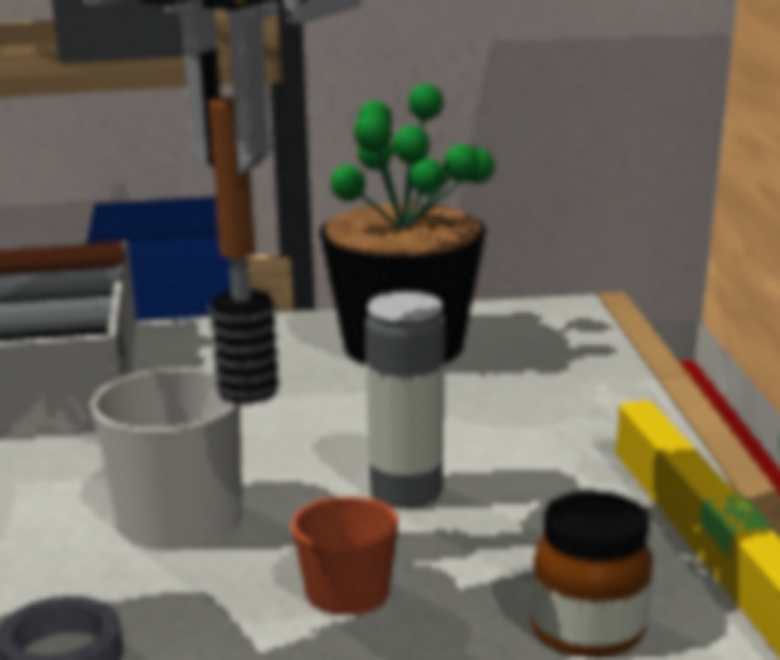

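Brush hangs straight (crop 245,345), tub unmoved. Moving over tub and lowering.

Call:
play_rows(
  steps=[
    {"x":-0.031,"y":0.034,"z":0,"rx":0,"ry":0,"rz":0,"hand":0.01},
    {"x":-0.032,"y":0.034,"z":0,"rx":0,"ry":0,"rz":0,"hand":0.01},
    {"x":0,"y":0,"z":0,"rx":0,"ry":0,"rz":0,"hand":0.01},
    {"x":0,"y":0,"z":-0.05,"rx":0,"ry":0,"rz":0,"hand":0.01},
    {"x":0,"y":0,"z":-0.05,"rx":0,"ry":0,"rz":0,"hand":0.01},
    {"x":0,"y":0,"z":-0.02,"rx":0,"ry":0,"rz":0,"hand":0.01},
    {"x":0,"y":0,"z":-0.004,"rx":0,"ry":0,"rz":0,"hand":0.01},
    {"x":0,"y":0,"z":0,"rx":0,"ry":0,"rz":0,"hand":0.01},
  ],
)

```text
time: 4.92
tool_pos: [0.4986, 0.3599, 0.1692]
ee_rot: [-1.57, -0.001, -0.691]
wrist_force: [1.0, -0.3, -0.9]
width: 0.0238
```

Call:
play_rows(
  steps=[
    {"x":0,"y":0,"z":-0.003,"rx":0,"ry":0,"rz":0,"hand":0.01},
    {"x":0,"y":0,"z":-0.002,"rx":0,"ry":0,"rz":0,"hand":0.01},
    {"x":0,"y":0,"z":0,"rx":0,"ry":0,"rz":0,"hand":0.01},
  ],
)

```text
time: 5.3
tool_pos: [0.4975, 0.3606, 0.1639]
ee_rot: [-1.57, -0.0, -0.69]
wrist_force: [0.2, 0.2, 0.3]
width: 0.0239
```

Call:
play_rows(
  steps=[
    {"x":0,"y":0,"z":-0.002,"rx":0,"ry":0,"rz":0,"hand":0.01},
    {"x":0,"y":0,"z":0,"rx":0,"ry":0,"rz":0,"hand":0.01},
  ],
)

```text
time: 5.55
tool_pos: [0.4978, 0.3608, 0.1635]
ee_rot: [-1.568, -0.001, -0.69]
wrist_force: [-0.1, -0.5, 5.0]
width: 0.0236
```

```bash
python3 -c "
from h import *
o=robot.get_obs();print(o['tool_pos'],o['wrist_force'])
o=snapshot('top');o=robot.get_obs();print(o['tool_pos'],o['wrist_force'])"
```

```text
[0.49775343 0.36077666 0.16352007] [-0.10772272 -0.48900615  4.9572634 ]
[0.49780932 0.36079325 0.16350808] [-0.65887915 -0.21168293  6.18122757]
```

Bottom touched (5–6 N). Stroke up 83 mm and back.

Call:
play_rows(
  steps=[
    {"x":0,"y":0,"z":0.042,"rx":0,"ry":0,"rz":0,"hand":0.01},
    {"x":0,"y":0,"z":0.042,"rx":0,"ry":0,"rz":0,"hand":0.01},
    {"x":0,"y":0,"z":0,"rx":0,"ry":0,"rz":0,"hand":0.01},
    {"x":0,"y":0,"z":0,"rx":0,"ry":0,"rz":0,"hand":0.01},
    {"x":0,"y":0,"z":-0.045,"rx":0,"ry":0,"rz":0,"hand":0.01},
    {"x":0,"y":0,"z":-0.035,"rx":0,"ry":0,"rz":0,"hand":0.01},
    {"x":0,"y":0,"z":-0.004,"rx":0,"ry":0,"rz":0,"hand":0.01},
    {"x":0,"y":0,"z":0,"rx":0,"ry":0,"rz":0,"hand":0.01},
  ],
)

```text
time: 6.6
tool_pos: [0.4962, 0.3598, 0.1587]
ee_rot: [-1.575, 0.001, -0.69]
wrist_force: [-0.3, -0.2, -0.7]
width: 0.0234
```

Call:
play_rows(
  steps=[
    {"x":0,"y":0,"z":0,"rx":0,"ry":0,"rz":0,"hand":0.01},
    {"x":0,"y":0,"z":0.042,"rx":0,"ry":0,"rz":0,"hand":0.01},
    {"x":0,"y":0,"z":0.042,"rx":0,"ry":0,"rz":0,"hand":0.01},
    {"x":0,"y":0,"z":0,"rx":0,"ry":0,"rz":0,"hand":0.01},
    {"x":0,"y":0,"z":0,"rx":0,"ry":0,"rz":0,"hand":0.01},
  ],
)

```text
time: 7.22
tool_pos: [0.497, 0.3602, 0.2439]
ee_rot: [-1.573, 0.001, -0.69]
wrist_force: [0.7, 0.1, -1.6]
width: 0.0235
```

Call:
play_rows(
  steps=[
    {"x":0,"y":0,"z":-0.045,"rx":0,"ry":0,"rz":0,"hand":0.01},
    {"x":0,"y":0,"z":-0.035,"rx":0,"ry":0,"rz":0,"hand":0.01},
    {"x":0,"y":0,"z":-0.004,"rx":0,"ry":0,"rz":0,"hand":0.01},
    {"x":0,"y":0,"z":0,"rx":0,"ry":0,"rz":0,"hand":0.01},
    {"x":0,"y":0,"z":0,"rx":0,"ry":0,"rz":0,"hand":0.01},
  ],
)

```text
time: 7.85
tool_pos: [0.4976, 0.3606, 0.1618]
ee_rot: [-1.57, -0.0, -0.69]
wrist_force: [0.4, 0.2, -0.7]
width: 0.0237
```

Call:
play_rows(
  steps=[
    {"x":0,"y":0,"z":-0.002,"rx":0,"ry":0,"rz":0,"hand":0.01},
    {"x":0,"y":0,"z":-0.002,"rx":0,"ry":0,"rz":0,"hand":0.01},
    {"x":0,"y":0,"z":0,"rx":0,"ry":0,"rz":0,"hand":0.01},
    {"x":0,"y":0,"z":0,"rx":0,"ry":0,"rz":0,"hand":0.01},
  ],
)

```text
time: 8.35
tool_pos: [0.4974, 0.3605, 0.1576]
ee_rot: [-1.571, -0.0, -0.69]
wrist_force: [1.3, -1.5, -0.1]
width: 0.0236
```

```bash
python3 -c "
from h import *
s=snapshot('side');save(s,'s3',(200,40,460,260),3);o=robot.get_obs();print(o['tool_pos'],o['wrist_force'])"
```

```text
[0.49745294 0.36049566 0.1575734 ] [-0.0840248   0.1958868  -0.42364106]
```

View pics/s3.png

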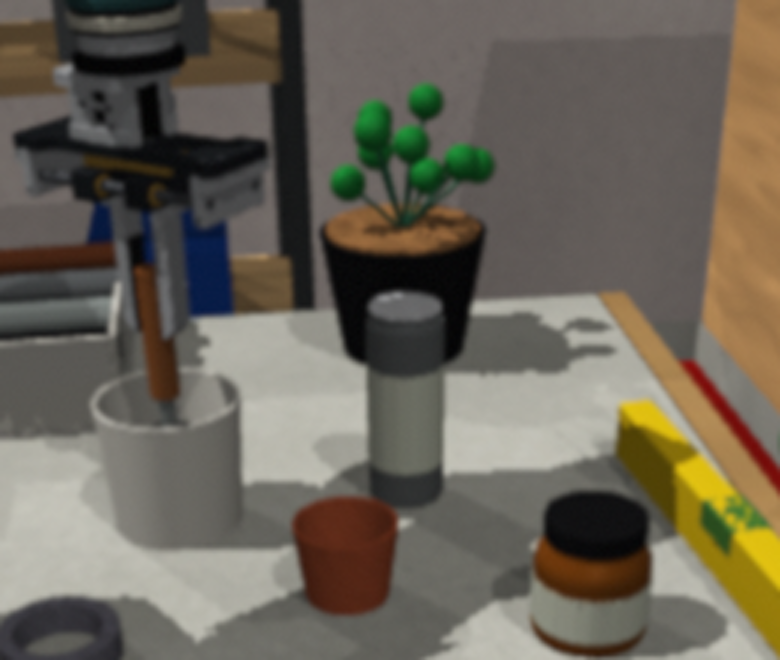

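The brush now leans a few degrees in the grip (handle from (145,268) to (165,398) in the crop). Checking where its end is.

```bash
cat >> meas.py <<'E'
def brushaxis(o):
    s=snapshot("side"); P=cloud(s); hsv=cv2.cvtColor(s["color"],cv2.COLOR_RGB2HSV)
    w=(hsv[...,0]<15)&(hsv[...,1]>120)&near(P,o[:2],.05,.08,.4)
    w=cv2.erode(w.astype(np.uint8),np.ones((2,2)))>0
    Q=P[w]; Z=np.percentile(Q[:,2],[2,98]); zs=np.arange(Z[0],Z[1],.008)
    C=np.array([Q[(Q[:,2]>=z)&(Q[:,2]<z+.008)].mean(0) for z in zs if ((Q[:,2]>=z)&(Q[:,2]<z+.008)).sum()>4])
    print("handle z",Z.round(4)); px=np.polyfit(C[:,2],C[:,0],1); py=np.polyfit(C[:,2],C[:,1],1)
    print("slopes dx/dz,dy/dz",px[0].round(3),py[0].round(3)); 
    top=Q[:,2].max(); print("top z",top)
    zb=top-.2*np.cos(np.arctan(np.hypot(px[0],py[0])))
    print("bottom est",np.polyval(px,zb).round(4),(np.polyval(py,zb)+.010).round(4),zb.round(4)); return C
E
python3 -c "
from meas import *
o=robot.get_obs()['tool_pos']; brushaxis(o)"
```

```text
handle z [0.1114 0.2067]
slopes dx/dz,dy/dz -0.094 0.003
top z 0.20846344971353403
bottom est 0.5096 0.3604 0.0093
```

Call:
play_rows(
  steps=[
    {"x":0,"y":0,"z":-0.002,"rx":0,"ry":0,"rz":0,"hand":0.01},
    {"x":0,"y":0,"z":0,"rx":0,"ry":0,"rz":0,"hand":0.01},
  ],
)

```text
time: 8.7
tool_pos: [0.4977, 0.3607, 0.1564]
ee_rot: [-1.57, -0.001, -0.69]
wrist_force: [0.3, -0.2, 2.2]
width: 0.0237
```

Call:
play_rows(
  steps=[
    {"x":0,"y":0,"z":-0.002,"rx":0,"ry":0,"rz":0,"hand":0.01},
    {"x":0,"y":0,"z":0,"rx":0,"ry":0,"rz":0,"hand":0.01},
  ],
)

```text
time: 8.95
tool_pos: [0.498, 0.3608, 0.1563]
ee_rot: [-1.568, -0.001, -0.69]
wrist_force: [-2.1, 0.3, 8.5]
width: 0.0236
```

```bash
python3 -c "
from meas import *
o=robot.get_obs();print(o['tool_pos'],o['wrist_force']); brushaxis(o['tool_pos'])"
```

```text
[0.49801459 0.36079009 0.1562945 ] [-2.11104877  0.26480927  8.47039524]
handle z [0.111  0.2055]
slopes dx/dz,dy/dz -0.085 0.002
top z 0.20682509051108877
bottom est 0.5089 0.3606 0.0075
```

Contact 8.5 N: third bottoming confirmed. Lift, straighten, measure.

Call:
play_rows(
  steps=[
    {"x":0,"y":0,"z":0.03,"rx":0,"ry":0,"rz":0,"hand":0.01},
    {"x":0,"y":0,"z":0.05,"rx":0,"ry":0.085,"rz":0,"hand":0.01},
    {"x":0,"y":0,"z":0.055,"rx":0,"ry":0,"rz":0,"hand":0.01},
    {"x":0.03,"y":-0.03,"z":0,"rx":0,"ry":0,"rz":0,"hand":0.01},
    {"x":0.03,"y":-0.03,"z":0,"rx":0,"ry":0,"rz":0,"hand":0.01},
    {"x":0,"y":0,"z":0,"rx":0,"ry":0,"rz":0,"hand":0.01},
    {"x":0,"y":0,"z":0,"rx":0,"ry":0,"rz":0,"hand":0.01},
  ],
)

```text
time: 9.88
tool_pos: [0.5572, 0.3007, 0.2878]
ee_rot: [-1.626, 0.067, -0.692]
wrist_force: [-0.1, -0.0, -0.4]
width: 0.0238
```

```bash
python3 -c "
from meas import *
o=robot.get_obs();print(o['tool_pos'],o['wrist_force']); brushaxis(o['tool_pos'])
s=snapshot('side');save(s,'s4',(200,40,460,260),3);P=cloud(s);im=s['color'].astype(int)
for z in np.arange(.125,.22,.01):
    m=near(P,o['tool_pos'][:2],.04,z,z+.01); 
    if m.sum()>5:
        Q=P[m]; print(round(z,3),Q[:,0].min().round(4),Q[:,0].max().round(4),Q[:,1].min().round(4),m.sum(),Q[:,2].min().round(4))
print(tub())
"
```

```text
[0.55715396 0.30065848 0.2878185 ] [-0.10640408 -0.0079132  -0.35089453]
handle z [0.2419 0.3362]
slopes dx/dz,dy/dz 0.011 0.005
top z 0.33726862175596417
bottom est 0.5533 0.3003 0.1373
0.135 0.5254 0.5655 0.2801 55 0.1374
0.145 0.524 0.5661 0.2772 95 0.1451
0.155 0.5247 0.5667 0.2779 97 0.1552
0.165 0.5257 0.5674 0.2758 100 0.1651
0.175 0.5267 0.5701 0.2769 105 0.1752
0.185 0.5258 0.5708 0.2768 99 0.1852
0.195 0.5267 0.5714 0.2746 108 0.195
0.205 0.529 0.5696 0.2804 130 0.205
0.215 0.5461 0.5568 0.2929 29 0.2151
(np.float64(0.49744652716417015), np.float64(0.36026251312438234), np.float64(0.054461032595418846), 128)
```

View pics/s4.png

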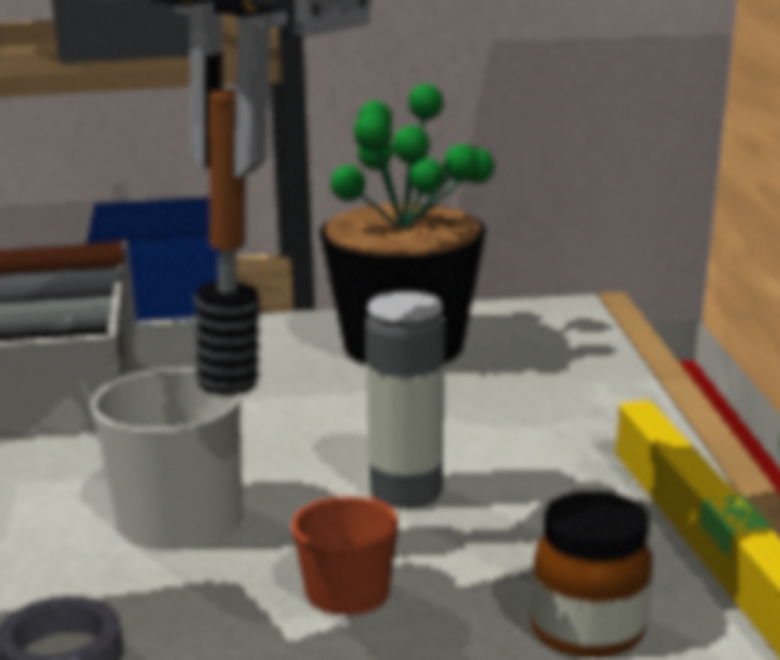

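Call:
play_rows(
  steps=[
    {"x":0.033,"y":-0.033,"z":0,"rx":0,"ry":-0.025,"rz":0,"hand":0.01},
    {"x":0.032,"y":-0.033,"z":0,"rx":0,"ry":0,"rz":0,"hand":0.01},
    {"x":0,"y":0,"z":-0.05,"rx":0,"ry":0,"rz":0,"hand":0.01},
    {"x":0,"y":0,"z":0,"rx":0,"ry":0,"rz":0,"hand":0.01},
    {"x":0,"y":0,"z":0,"rx":0,"ry":0,"rz":0,"hand":0.01},
  ],
)

```text
time: 10.65
tool_pos: [0.6224, 0.2356, 0.2403]
ee_rot: [-1.607, 0.045, -0.689]
wrist_force: [-0.6, 0.5, -0.0]
width: 0.0235
```

```bash
python3 -c "
from meas import *
o=robot.get_obs();print(o['tool_pos'],o['wrist_force']); brushaxis(o['tool_pos'])
s=snapshot('side');save(s,'s5',(270,120,390,250),5);P=cloud(s)
for z in np.arange(.075,.17,.01):
    m=near(P,o['tool_pos'][:2],.04,z,z+.01); 
    if m.sum()>5:
        Q=P[m]; print(round(z,3),Q[:,0].mean().round(4),Q[:,0].min().round(4),Q[:,0].max().round(4),Q[:,1].min().round(4),m.sum(),Q[:,2].min().round(4))
m=near(P,(.62,.232),.05,.03,.06);Q=P[m];print('pot',Q[:,0].min(),Q[:,0].max(),Q[:,1].min(),Q.mean(0))
s=snapshot('top');save(s,'t5',(190,180,290,270),6)
"
```

```text
[0.62238855 0.23561034 0.24031718] [-0.64830451  0.46365199 -0.02734535]
handle z [0.1943 0.2896]
slopes dx/dz,dy/dz -0.027 0.0
top z 0.29127406761639624
bottom est 0.6242 0.2359 0.0913
0.085 0.6156 0.5965 0.6357 0.2162 21 0.0924
0.095 0.6158 0.5947 0.6386 0.2127 90 0.0951
0.105 0.6157 0.5952 0.6392 0.213 97 0.105
0.115 0.6157 0.5957 0.6392 0.2133 100 0.115
0.125 0.617 0.5961 0.6398 0.2134 90 0.125
0.135 0.6153 0.5965 0.6387 0.2128 94 0.135
0.145 0.6171 0.5968 0.6391 0.2133 100 0.1451
0.155 0.6174 0.5969 0.6391 0.2141 182 0.1551
0.165 0.6183 0.6134 0.6236 0.2286 28 0.1659
pot 0.5822633679611491 0.6550600999263325 0.19287656805765652 [0.6192927  0.23129757 0.04633311]
```

View pics/s5.png

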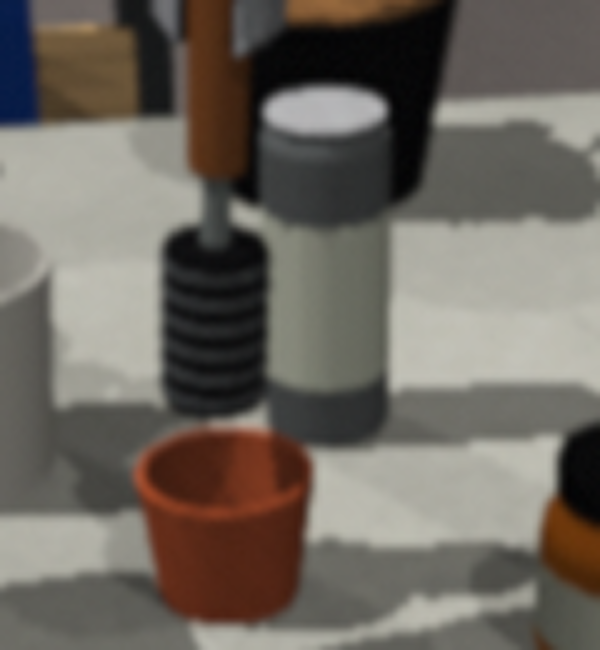

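Call:
play_rows(
  steps=[
    {"x":0.005,"y":-0.002,"z":0,"rx":0,"ry":0.01,"rz":0,"hand":0.01},
    {"x":0,"y":0,"z":-0.025,"rx":0,"ry":0,"rz":0,"hand":0.01},
    {"x":0,"y":0,"z":-0.02,"rx":0,"ry":0,"rz":0,"hand":0.01},
    {"x":0,"y":0,"z":0,"rx":0,"ry":0,"rz":0,"hand":0.01},
  ],
)

```text
time: 11.3
tool_pos: [0.627, 0.2322, 0.1918]
ee_rot: [-1.618, 0.056, -0.692]
wrist_force: [-0.4, -0.3, -1.7]
width: 0.0238
```

```bash
python3 -c "
from meas import *
o=robot.get_obs();print(o['tool_pos'],o['wrist_force']); brushaxis(o['tool_pos'])
s=snapshot('side');save(s,'s6',(270,120,390,250),5)
"
```

```text
[0.62703053 0.23218336 0.19178702] [-0.4387986  -0.25358788 -1.65890013]
handle z [0.1469 0.2411]
slopes dx/dz,dy/dz 0.008 0.009
top z 0.2425872541355346
bottom est 0.6232 0.2313 0.0426
```

View pics/s6.png

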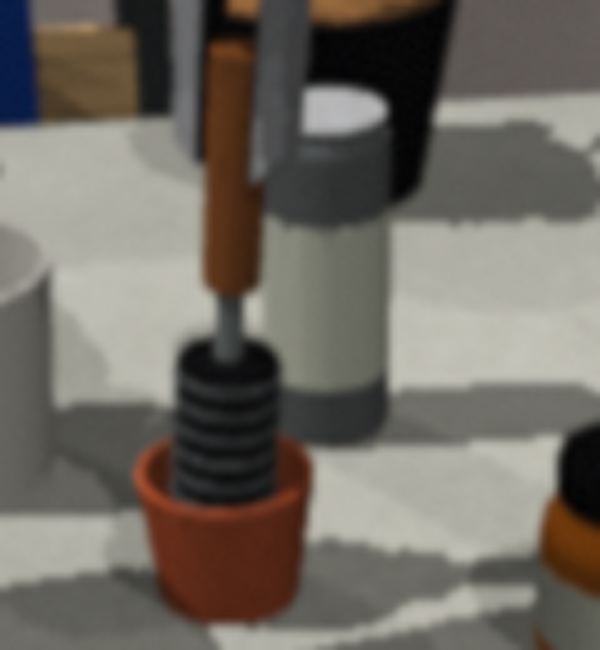

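The head is entering the pot centrally, no force. Continue down.

Call:
play_rows(
  steps=[
    {"x":0,"y":0,"z":-0.02,"rx":0,"ry":0,"rz":0,"hand":0.01},
    {"x":0,"y":0,"z":-0.01,"rx":0,"ry":0,"rz":0,"hand":0.01},
    {"x":0,"y":0,"z":-0.003,"rx":0,"ry":0,"rz":0,"hand":0.01},
    {"x":0,"y":0,"z":0,"rx":0,"ry":0,"rz":0,"hand":0.01},
    {"x":0,"y":0,"z":0,"rx":0,"ry":0,"rz":0,"hand":0.01},
  ],
)

```text
time: 12.02
tool_pos: [0.6278, 0.2326, 0.1615]
ee_rot: [-1.614, 0.053, -0.691]
wrist_force: [0.2, -0.6, -0.3]
width: 0.0244
```

```bash
python3 -c "
from meas import *
o=robot.get_obs();print(o['tool_pos'],o['wrist_force']); brushaxis(o['tool_pos'])
"
```

```text
[0.62781648 0.2326097  0.16147727] [ 0.15036948 -0.59160993 -0.30936123]
handle z [0.1166 0.2106]
slopes dx/dz,dy/dz -0.0 0.003
top z 0.21108799114261562
bottom est 0.6252 0.2326 0.0111
```

Call:
play_rows(
  steps=[
    {"x":0,"y":0,"z":-0.002,"rx":0,"ry":0,"rz":0,"hand":0.01},
    {"x":0,"y":0,"z":-0.002,"rx":0,"ry":0,"rz":0,"hand":0.01},
    {"x":0,"y":0,"z":0,"rx":0,"ry":0,"rz":0,"hand":0.01},
  ],
)

```text
time: 12.45
tool_pos: [0.6275, 0.2325, 0.157]
ee_rot: [-1.615, 0.053, -0.691]
wrist_force: [-0.4, -0.0, 0.8]
width: 0.0238
```

Call:
play_rows(
  steps=[
    {"x":0,"y":0,"z":-0.001,"rx":0,"ry":0,"rz":0,"hand":0.01},
    {"x":0,"y":0,"z":0,"rx":0,"ry":0,"rz":0,"hand":0.01},
    {"x":0,"y":0,"z":0,"rx":0,"ry":0,"rz":0,"hand":0.06},
    {"x":0,"y":0,"z":0,"rx":0,"ry":0,"rz":0,"hand":0.06},
    {"x":0,"y":0,"z":0,"rx":0,"ry":0,"rz":0,"hand":0.06},
    {"x":0,"y":0,"z":0.03,"rx":0,"ry":0,"rz":0,"hand":0.06},
    {"x":0,"y":0,"z":0.05,"rx":0,"ry":0,"rz":0,"hand":0.06},
    {"x":0,"y":0,"z":0.02,"rx":0,"ry":0,"rz":0,"hand":0.06},
  ],
)

```text
time: 13.45
tool_pos: [0.6283, 0.2327, 0.2593]
ee_rot: [-1.611, 0.051, -0.691]
wrist_force: [0.3, 0.4, 0.2]
width: 0.0597
```

```bash
python3 -c "
from meas import *
o=robot.get_obs();print(o['tool_pos'],o['ee_rot'],o['wrist_force']); brushaxis((.62,.232))
print(tub(None,(.497,.36)))
s=snapshot('side');save(s,'s7');P=cloud(s)
h=near(P,(.5326,-.2295),.09,.06,.09); print('handle side',rect(P,h))
s=snapshot('top');P=cloud(s)
h=near(P,(.5326,-.2295),.09,.06,.095);print('top',rect(P,h))
h=near(P,(.61,-.24),.07,.0225,.04);print('bucket',rect(P,h))
"
```

```text
[0.62829455 0.23272953 0.25932787] [-1.61093182  0.05071367 -0.6909215 ] [0.28665672 0.40892268 0.24131805]
handle z [0.1121 0.2052]
slopes dx/dz,dy/dz 0.007 0.008
top z 0.20660993584068954
bottom est 0.6174 0.2331 0.0066
(np.float64(0.500058990678347), np.float64(0.3592819804149744), np.float64(0.05152710698137967), 64)
handle side (((0.5338686108589172, -0.233139768242836), (0.03231116756796837, 0.10195942968130112), 83.5637435913086), 1960)
top (((0.5323513150215149, -0.23463663458824158), (0.028702953830361366, 0.10433254390954971), 86.10711669921875), 641)
bucket (((0.6160539984703064, -0.24217326939105988), (0.07723910361528397, 0.07176222652196884), 82.6997299194336), 138)
```

View pics/s7.png

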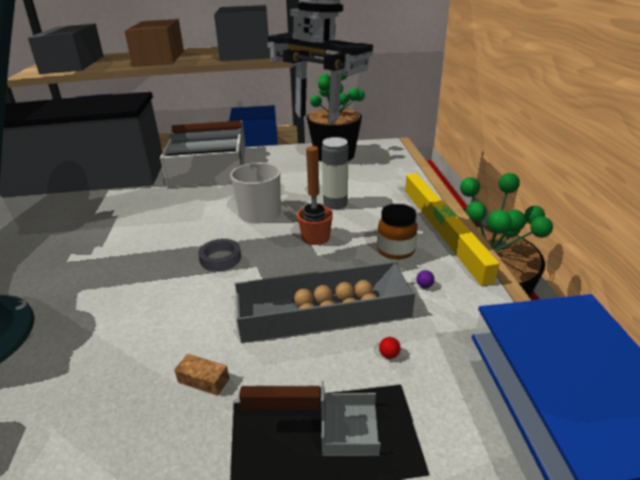

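Brush stands upright in pot (315,200). Now the scoop pose accurately.

```bash
cat >> meas.py <<'E'
def scoop(s=None,verbose=True,zt=.081,box=(435,185,512,312)):
    s=s or snapshot("top"); hsv=cv2.cvtColor(s["color"],cv2.COLOR_RGB2HSV); x0,y0,x1,y1=box
    k=np.zeros((480,640),np.uint8); b=(hsv[...,1]>110)&((hsv[...,0]<14)|(hsv[...,0]>172))&(hsv[...,2]>50); k[y0:y1,x0:x1]=b[y0:y1,x0:x1]
    n,l,st,c=cv2.connectedComponentsWithStats(k); i=1+np.argmax(st[1:,4]); v,u=np.nonzero(l==i)
    W=plane(s,np.c_[u,v],zt)[:,:2]; r=cv2.minAreaRect(W.astype(np.float32))
    C=W.mean(0); e=np.linalg.svd(W-C)[2][0]; e=e*np.sign(e[0]); a=np.degrees(np.arctan2(e[1],e[0]))
    print("handle px",st[i],"centre",C.round(4),"rect",np.round(r[0],4),np.round(r[1],4),"yaw",a.round(2)); return np.r_[r[0],np.radians(a)]
E
python3 -c "
from meas import *
scoop()
s=snapshot('top');P=cloud(s)
h=near(P,(.61,-.24),.07,.0225,.04);Q=P[h][:,:2]; print(Q.mean(0))
save(s,'sc',(435,185,512,312),4)
"
```

```text
handle px [465 250  14  50 418] centre [ 0.5308 -0.2315] rect [ 0.5298 -0.2313] [0.0184 0.0962] yaw -6.99
[ 0.61091692 -0.24140758]
```

View pics/sc.png

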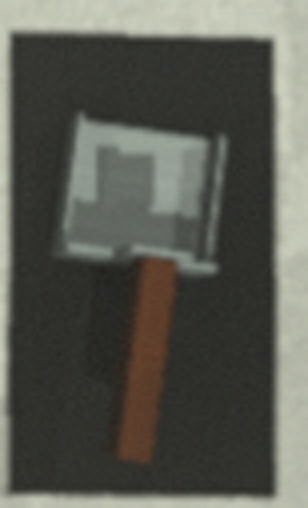

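```bash
cat >> h.py <<'E'
from scipy.spatial.transform import Rotation as Rn
def tilt(yaw_t=None):
    o=robot.get_obs(); R=Rn.from_euler("xyz",o["ee_rot"]); yaw=o["ee_rot"][2]
    T=Rn.from_euler("xyz",[-np.pi/2,0,yaw]); print("pos",o["tool_pos"].round(4),"level rotvec",(T*R.inv()).as_rotvec().round(4),"yaw",round(yaw,4))
    if yaw_t is not None: print("rz needed",yaw_t-yaw)
E
python3 -c "
from h import *
tilt(-1.693)"
```

```text
pos [0.6268 0.2323 0.253 ] level rotvec [ 0.0011 -0.0737 -0.0013] yaw -0.6914
rz needed -1.001598803284238
```

Call:
play_rows(
  steps=[
    {"x":-0.0105,"y":-0.058,"z":0,"rx":0,"ry":-0.074,"rz":-0.125,"hand":0.06},
    {"x":-0.0105,"y":-0.058,"z":0,"rx":0,"ry":0,"rz":-0.125,"hand":0.06},
    {"x":-0.0105,"y":-0.058,"z":0,"rx":0,"ry":0,"rz":-0.125,"hand":0.06},
    {"x":-0.0105,"y":-0.058,"z":0,"rx":0,"ry":0,"rz":-0.125,"hand":0.06},
    {"x":-0.0105,"y":-0.058,"z":0,"rx":0,"ry":0,"rz":-0.125,"hand":0.06},
    {"x":-0.0105,"y":-0.058,"z":0,"rx":0,"ry":0,"rz":-0.125,"hand":0.06},
    {"x":-0.0105,"y":-0.058,"z":0,"rx":0,"ry":0,"rz":-0.125,"hand":0.06},
    {"x":-0.0105,"y":-0.058,"z":0,"rx":0,"ry":0,"rz":-0.125,"hand":0.06},
  ],
)

```text
time: 14.75
tool_pos: [0.5422, -0.233, 0.2534]
ee_rot: [-1.568, 0.001, -1.694]
wrist_force: [0.2, 0.1, -0.8]
width: 0.0599
```

Call:
play_rows(
  steps=[
    {"x":0,"y":0,"z":-0.06,"rx":0,"ry":0,"rz":0,"hand":0.06},
    {"x":0,"y":0,"z":-0.03,"rx":0,"ry":0,"rz":0,"hand":0.06},
    {"x":0,"y":0,"z":0,"rx":0,"ry":0,"rz":0,"hand":0.06},
  ],
)

```text
time: 15.12
tool_pos: [0.5407, -0.2304, 0.1601]
ee_rot: [-1.575, 0.004, -1.69]
wrist_force: [-0.3, 0.3, -0.5]
width: 0.0603
```

```bash
python3 -c "
from meas import *
tilt(-1.693)
s=snapshot('side');save(s,'s8',(180,300,460,480),2.8)
P=cloud(s);h=near(P,(.5326,-.2295),.09,.06,.09); print('handle side',rect(P,h))
print(robot.get_obs()['joint_positions'])
"
```

```text
pos [ 0.5407 -0.2304  0.1601] level rotvec [-0.0043 -0.0033 -0.    ] yaw -1.6904
rz needed -0.0025919994055731976
handle side (((0.5337715744972229, -0.2330484390258789), (0.03221922367811203, 0.10218740254640579), 83.69481658935547), 1947)
[-0.50012243  0.18548116  1.34411321  0.00215491  1.61126379  1.18999093]
```

View pics/s8.png

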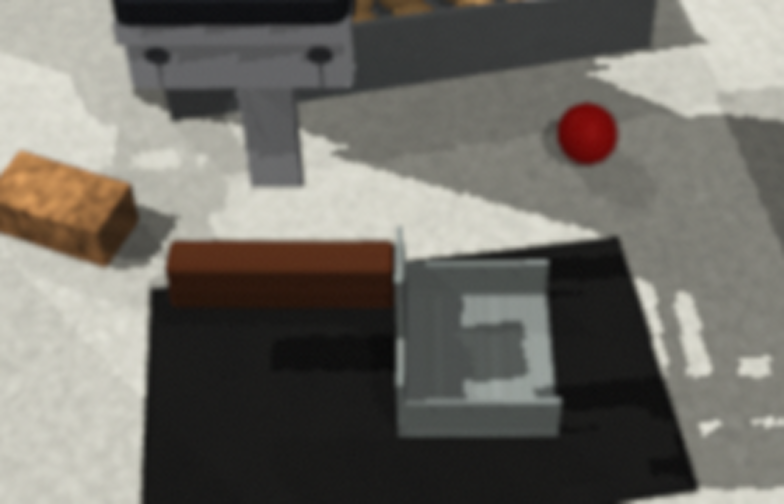

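Call:
play_rows(
  steps=[
    {"x":0,"y":0,"z":-0.05,"rx":0,"ry":0,"rz":0,"hand":0.06},
    {"x":0,"y":0,"z":-0.05,"rx":0,"ry":0,"rz":0,"hand":0.06},
    {"x":0,"y":0,"z":-0.012,"rx":0,"ry":0,"rz":0,"hand":0.06},
    {"x":0,"y":0,"z":0,"rx":0,"ry":0,"rz":0,"hand":0.06},
    {"x":0,"y":0,"z":0,"rx":0,"ry":0,"rz":0,"hand":0.06},
  ],
)

```text
time: 15.8
tool_pos: [0.5455, -0.2325, 0.0569]
ee_rot: [-1.559, -0.002, -1.69]
wrist_force: [-0.3, 0.1, -0.2]
width: 0.0602
```

Call:
play_rows(
  steps=[
    {"x":0,"y":0,"z":0,"rx":0,"ry":0,"rz":0,"hand":0.06},
    {"x":0,"y":0,"z":0,"rx":0,"ry":0,"rz":0,"hand":0.06},
  ],
)

```text
time: 16.05
tool_pos: [0.5441, -0.2319, 0.0549]
ee_rot: [-1.563, -0.001, -1.69]
wrist_force: [0.0, 0.1, 0.1]
width: 0.0598
```

Call:
play_rows(
  steps=[
    {"x":-0.001,"y":-0.001,"z":-0.005,"rx":0,"ry":0,"rz":0,"hand":0.06},
    {"x":0,"y":0,"z":0,"rx":0,"ry":0,"rz":0,"hand":0.06},
    {"x":0,"y":0,"z":0,"rx":0,"ry":0,"rz":0,"hand":0.005},
    {"x":0,"y":0,"z":0,"rx":0,"ry":0,"rz":0,"hand":0.005},
    {"x":0,"y":0,"z":0,"rx":0,"ry":0,"rz":0,"hand":0.005},
    {"x":0,"y":0,"z":0,"rx":0,"ry":0,"rz":0,"hand":0.005},
    {"x":0,"y":0,"z":0,"rx":0,"ry":0,"rz":0,"hand":0.005},
  ],
)

```text
time: 16.92
tool_pos: [0.5424, -0.2326, 0.0486]
ee_rot: [-1.565, -0.0, -1.69]
wrist_force: [0.0, -0.5, 0.8]
width: 0.0179
```

```bash
python3 -c "
from meas import *
tilt(-1.693); print(robot.get_obs()['wrist_force'])
s=snapshot('side');save(s,'s9',(180,270,460,480),2.8)
P=cloud(s);h=near(P,(.5326,-.2295),.09,.06,.09); print('handle side',rect(P,h))
"
```

```text
pos [ 0.5424 -0.2326  0.0486] level rotvec [ 0.001  0.006 -0.   ] yaw -1.6899
rz needed -0.0030756223426640084
[ 0.0060895  -0.5028206   0.81586311]
handle side (((0.5360336303710938, -0.24162894487380981), (0.10404329001903534, 0.03052349016070366), 5.278512954711914), 345)
```

View pics/s9.png

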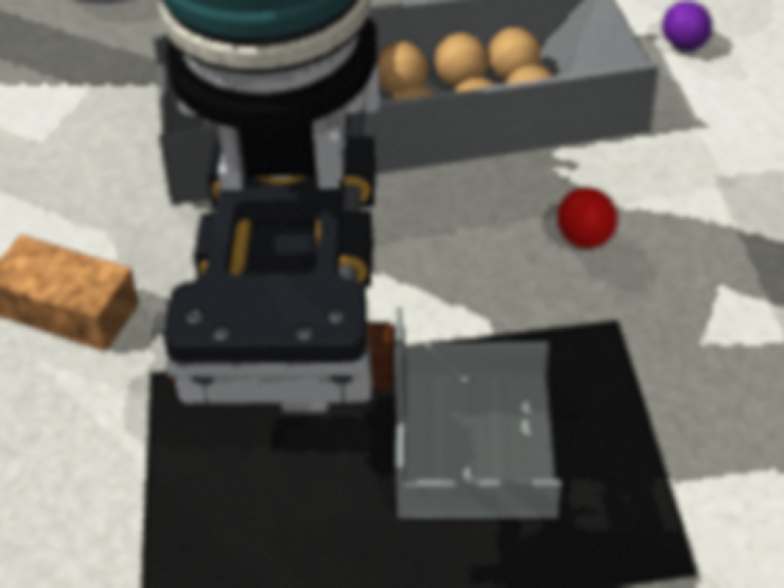

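Call:
play_rows(
  steps=[
    {"x":0,"y":0,"z":0.03,"rx":0,"ry":0,"rz":0,"hand":0.005},
    {"x":0,"y":0,"z":0.06,"rx":0,"ry":0,"rz":0,"hand":0.005},
    {"x":-0.025,"y":0.0535,"z":0,"rx":0,"ry":0,"rz":0.05,"hand":0.005},
    {"x":-0.025,"y":0.0535,"z":0,"rx":0,"ry":0,"rz":0.05,"hand":0.005},
    {"x":-0.025,"y":0.0535,"z":0,"rx":0,"ry":0,"rz":0.05,"hand":0.005},
    {"x":-0.025,"y":0.0535,"z":0,"rx":0,"ry":0,"rz":0.05,"hand":0.005},
    {"x":0,"y":0,"z":0,"rx":0,"ry":0,"rz":0,"hand":0.005},
    {"x":0,"y":0,"z":0,"rx":0,"ry":0,"rz":0,"hand":0.005},
  ],
)

```text
time: 17.98
tool_pos: [0.4425, -0.0187, 0.1385]
ee_rot: [-1.565, -0.001, -1.489]
wrist_force: [0.7, 0.3, -1.1]
width: 0.0178
```

```bash
cat >> meas.py <<'E'
TO=np.array([.587,-.0072]); TA=np.radians(4.53); TR=np.array([[np.cos(TA),np.sin(TA)],[-np.sin(TA),np.cos(TA)]])
def tray(p): return (np.atleast_2d(p)[:,:2]-TO)@TR.T
E
python3 -c "
from meas import *
tilt(-1.492); o=robot.get_obs();print(o['wrist_force'],tray(o['tool_pos']))
s=snapshot('side');save(s,'s10',(180,200,460,400),2.8)
s=snapshot('top');save(s,'t10',(280,130,480,330),3.0);P=cloud(s)
z0=o['tool_pos'][2]-.0456
for lo,hi,n in((.022,.032,'rim'),(-.01,.012,'floor')):
    m=near(P,o['tool_pos'][:2]+[.074,.006],.07,z0+lo,z0+hi); r,c=rect(P,m); print(n,r,c,tray(r[0]))
    Q=tray(P[m]); print(Q.min(0),Q.max(0),np.median(P[m][:,2])-z0)
"
```

```text
pos [ 0.4425 -0.0187  0.1385] level rotvec [ 0.0003  0.0063 -0.    ] yaw -1.4895
rz needed -0.002502154929125755
[ 0.68959224  0.32773621 -1.12783447] [[-1.44915225e-01 -5.15456207e-05]]
rim ((0.517730176448822, -0.012725573033094406), (0.06695719063282013, 0.0761394202709198), 4.523193359375) 79 [[-6.94898483e-02 -3.73070257e-05]]
[-0.10297287 -0.03810811] [-0.03601572  0.038035  ] 0.024781987695852797
floor ((0.5182656049728394, -0.011944364756345749), (0.0681910589337349, 0.07452385872602463), 4.2847900390625) 1374 [[-0.06889439  0.00069917]]
[-0.10313654 -0.03647227] [-0.03480102  0.03804799] 0.0007291577376077052
```

View pics/t10.png

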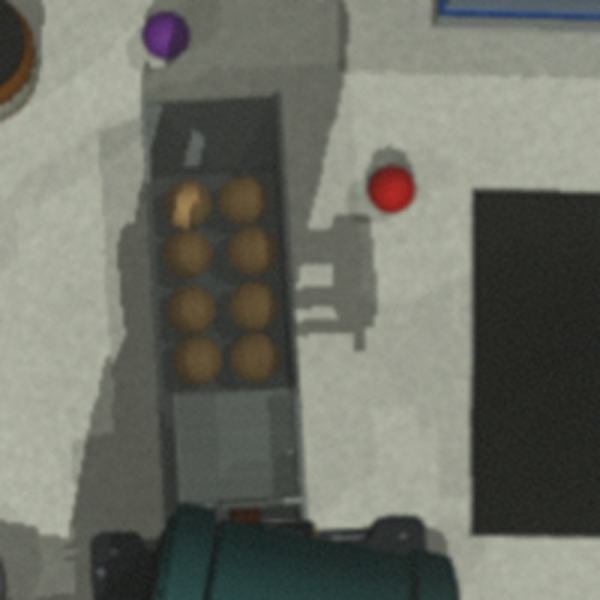

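View pics/s10.png

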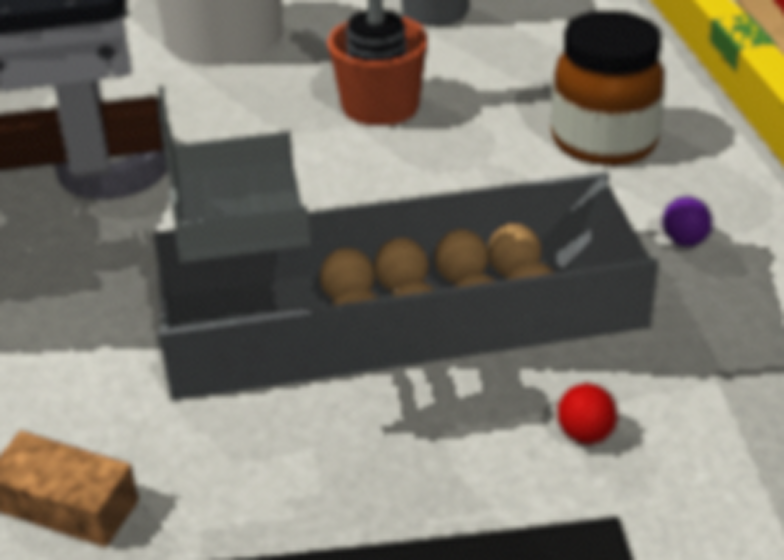

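Aligned (tray y=0, yaw 4.5°). Lower into the tray.

Call:
play_rows(
  steps=[
    {"x":0,"y":0,"z":-0.05,"rx":0,"ry":0,"rz":0,"hand":0.005},
    {"x":0,"y":0,"z":-0.025,"rx":0,"ry":0,"rz":0,"hand":0.005},
    {"x":0,"y":0,"z":-0.01,"rx":0,"ry":0,"rz":0,"hand":0.005},
    {"x":0,"y":0,"z":-0.003,"rx":0,"ry":0,"rz":0,"hand":0.005},
    {"x":0,"y":0,"z":0,"rx":0,"ry":0,"rz":0,"hand":0.005},
    {"x":0,"y":0,"z":0,"rx":0,"ry":0,"rz":0,"hand":0.005},
  ],
)

```text
time: 18.82
tool_pos: [0.4435, -0.0188, 0.0517]
ee_rot: [-1.562, -0.001, -1.49]
wrist_force: [-0.2, 0.1, -1.1]
width: 0.0179
```

Call:
play_rows(
  steps=[
    {"x":0,"y":0,"z":-0.002,"rx":0,"ry":0,"rz":0,"hand":0.005},
    {"x":0,"y":0,"z":-0.001,"rx":0,"ry":0,"rz":0,"hand":0.005},
    {"x":0.01,"y":0.0008,"z":0,"rx":0,"ry":0,"rz":0,"hand":0.005},
    {"x":0.01,"y":0.0008,"z":0,"rx":0,"ry":0,"rz":0,"hand":0.005},
    {"x":0.01,"y":0.0008,"z":0,"rx":0,"ry":0,"rz":0,"hand":0.005},
    {"x":0.01,"y":0.0008,"z":0,"rx":0,"ry":0,"rz":0,"hand":0.005},
    {"x":0.01,"y":0.0008,"z":0,"rx":0,"ry":0,"rz":0,"hand":0.005},
    {"x":0,"y":0,"z":0,"rx":0,"ry":0,"rz":0,"hand":0.005},
  ],
)

```text
time: 19.82
tool_pos: [0.4939, -0.0146, 0.0484]
ee_rot: [-1.562, -0.001, -1.49]
wrist_force: [-1.0, -0.5, 4.1]
width: 0.0178
```

```bash
cat >> meas.py <<'E'
def kn(s,zs=.037,pr=True,box=(300,120,400,320)):
    hsv=cv2.cvtColor(s["color"],cv2.COLOR_RGB2HSV); k=np.zeros((480,640),np.uint8); x0,y0,x1,y1=box
    b=(hsv[...,0]>8)&(hsv[...,0]<25)&(hsv[...,1]>90)&(hsv[...,2]>60); k[y0:y1,x0:x1]=b[y0:y1,x0:x1]
    d=cv2.distanceTransform(k,cv2.DIST_L2,5); pk=(d>5)&(d>=cv2.dilate(d,np.ones((9,9))))
    n,l,st,c=cv2.connectedComponentsWithStats(pk.astype(np.uint8)); c=c[1:]
    W=tray(plane(s,c,zs)) if len(c) else []
    print(len(c),"knobs px",c.round(0).tolist(),"tray",np.round(W,3).tolist()); return c
E
cat > look.py <<'E'
import sys
from meas import *
n=sys.argv[1]; o=robot.get_obs(); print(o["time"],o["tool_pos"].round(4),"tray",tray(o["tool_pos"]).round(4),"lip",(tray(o["tool_pos"])[0]+[.109,0]).round(4),o["ee_rot"].round(3),o["wrist_force"].round(1))
s=snapshot("top"); kn(s); a=s["color"][130:310,280:430]; s2=snapshot("side"); b=s2["color"][200:360,210:440]
a=cv2.resize(a,None,fx=500/180,fy=500/180,interpolation=2); b=cv2.resize(b,None,fx=380/230,fy=380/230,interpolation=2)
c=np.zeros((500,a.shape[1]+b.shape[1],3),np.uint8); c[:,:a.shape[1]]=a; c[:b.shape[0],a.shape[1]:]=b
cv2.imwrite(f"pics/{n}.png",c[:,:,::-1])
E
python3 look.py k1
```

```text
19.825 [ 0.4939 -0.0146  0.0484] tray [[-0.0934 -0.    ]] lip [ 0.0156 -0.    ] [-1.562e+00 -1.000e-03 -1.490e+00] [-1.  -0.5  4.1]
8 knobs px [[342.0, 197.0], [361.0, 196.0], [364.0, 212.0], [342.0, 214.0], [362.0, 229.0], [341.0, 230.0], [362.0, 246.0], [346.0, 247.0]] tray [[0.096, 0.02], [0.095, -0.018], [0.062, -0.022], [0.062, 0.021], [0.029, -0.016], [0.029, 0.026], [-0.004, -0.014], [-0.005, 0.018]]
```

View pics/k1.png

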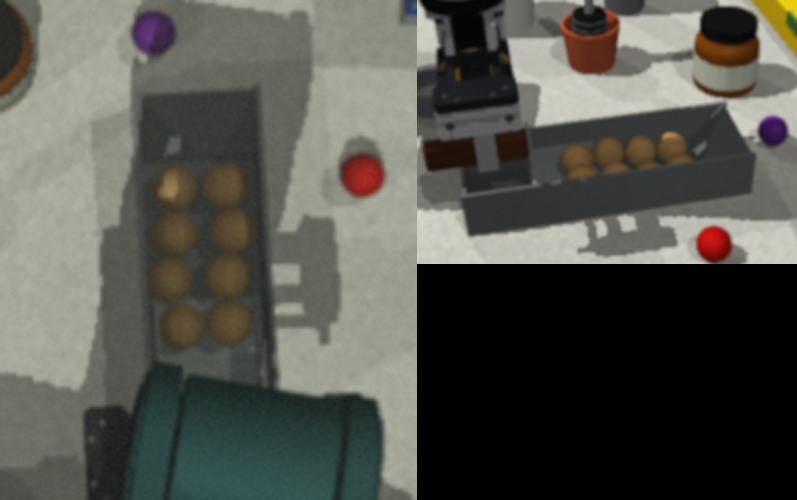

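Call:
play_rows(
  steps=[
    {"x":0.01,"y":0.0008,"z":0,"rx":0,"ry":0,"rz":0,"hand":0.005},
    {"x":0.01,"y":0.0008,"z":0,"rx":0,"ry":0,"rz":0,"hand":0.005},
    {"x":0.01,"y":0.0008,"z":0,"rx":0,"ry":0,"rz":0,"hand":0.005},
    {"x":0.01,"y":0.0008,"z":0,"rx":0,"ry":0,"rz":0,"hand":0.005},
    {"x":0,"y":0,"z":0,"rx":0,"ry":0,"rz":0,"hand":0.005},
  ],
)

```text
time: 20.55
tool_pos: [0.5323, -0.0112, 0.0485]
ee_rot: [-1.565, -0.0, -1.49]
wrist_force: [-3.9, 0.9, 7.6]
width: 0.0181
```

```bash
python3 look.py k2
```

```text
20.55 [ 0.5323 -0.0112  0.0485] tray [[-0.0548  0.0003]] lip [0.0542 0.0003] [-1.565 -0.    -1.49 ] [-3.9  0.9  7.6]
6 knobs px [[363.0, 187.0], [338.0, 190.0], [348.0, 202.0], [364.0, 203.0], [343.0, 218.0], [359.0, 219.0]] tray [[0.114, -0.024], [0.111, 0.026], [0.085, 0.008], [0.081, -0.024], [0.053, 0.02], [0.05, -0.012]]
```

View pics/k2.png

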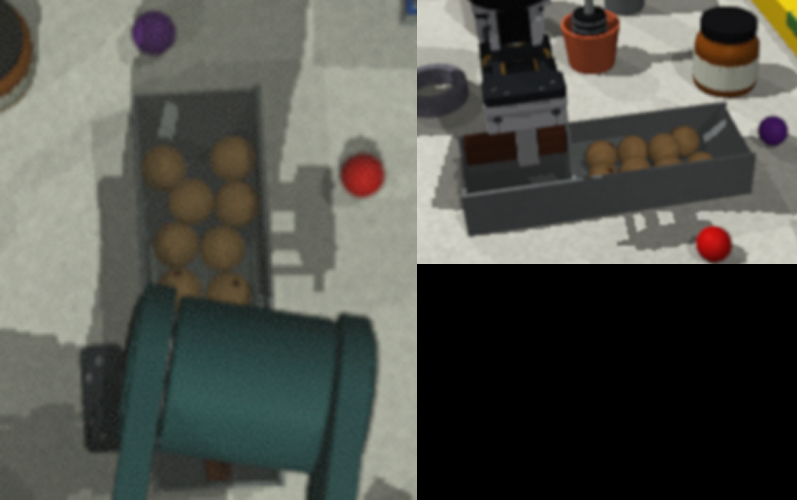

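Call:
play_rows(
  steps=[
    {"x":0.008,"y":0.0006,"z":0,"rx":0,"ry":0,"rz":0,"hand":0.005},
    {"x":0.008,"y":0.0006,"z":0,"rx":0,"ry":0,"rz":0,"hand":0.005},
    {"x":0,"y":0,"z":0,"rx":0,"ry":0,"rz":0,"hand":0.005},
    {"x":0,"y":0,"z":0,"rx":0,"ry":0,"rz":0,"hand":0.005},
  ],
)

```text
time: 21.15
tool_pos: [0.548, -0.0101, 0.0485]
ee_rot: [-1.565, -0.0, -1.49]
wrist_force: [-3.7, 0.8, 8.0]
width: 0.0179
```

```bash
python3 look.py k3
```

```text
21.15 [ 0.548  -0.0101  0.0485] tray [[-0.0391  0.0002]] lip [0.0699 0.0002] [-1.565 -0.    -1.49 ] [-3.7  0.8  8. ]
6 knobs px [[364.0, 186.0], [339.0, 190.0], [348.0, 201.0], [365.0, 202.0], [344.0, 215.0], [359.0, 217.0]] tray [[0.116, -0.025], [0.111, 0.025], [0.087, 0.008], [0.083, -0.026], [0.059, 0.018], [0.053, -0.012]]
```

View pics/k3.png

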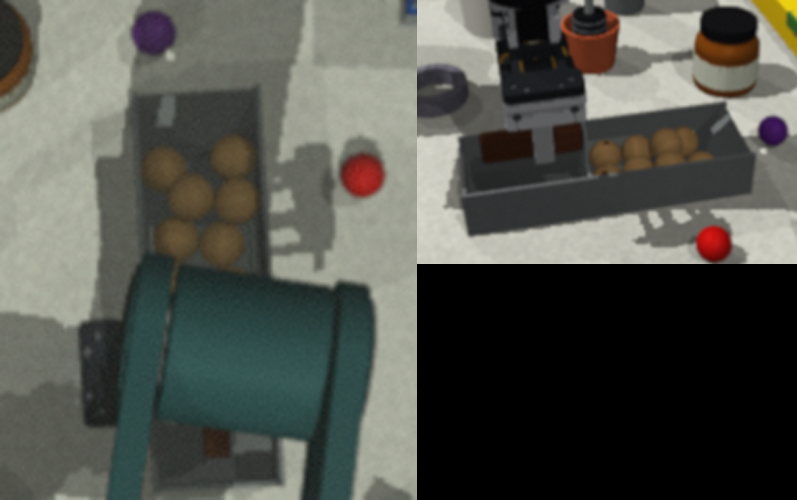

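Four knobs (rows at tray x≈0.056 and behind) are in the bucket. Tilt back and lift.

Call:
play_rows(
  steps=[
    {"x":-0.004,"y":-0.0003,"z":-0.002,"rx":0.007,"ry":-0.09,"rz":0,"hand":0.005},
    {"x":-0.004,"y":-0.0003,"z":-0.001,"rx":0.007,"ry":-0.09,"rz":0,"hand":0.005},
    {"x":-0.003,"y":-0.0003,"z":0.004,"rx":0.007,"ry":-0.09,"rz":0,"hand":0.005},
    {"x":-0.003,"y":-0.0003,"z":0.01,"rx":0.007,"ry":-0.09,"rz":0,"hand":0.005},
    {"x":0,"y":0,"z":0.02,"rx":0,"ry":0,"rz":0,"hand":0.005},
    {"x":0,"y":0,"z":0.025,"rx":0,"ry":0,"rz":0,"hand":0.005},
    {"x":0,"y":0,"z":0.025,"rx":0,"ry":0,"rz":0,"hand":0.005},
    {"x":0,"y":0,"z":0.02,"rx":0,"ry":0,"rz":0,"hand":0.005},
  ],
)

```text
time: 22.25
tool_pos: [0.5334, -0.0112, 0.1479]
ee_rot: [-1.206, -0.001, -1.49]
wrist_force: [1.2, 0.2, -1.8]
width: 0.0177
```

```bash
python3 look.py k4; python3 -c "
from meas import *
s=snapshot('side'); save(s,'k4s',(150,120,450,360),2.6)"
```

```text
22.25 [ 0.5334 -0.0112  0.1479] tray [[-0.0537  0.0003]] lip [0.0553 0.0003] [-1.206e+00 -1.000e-03 -1.490e+00] [ 1.2  0.2 -1.8]
6 knobs px [[364.0, 190.0], [339.0, 191.0], [346.0, 217.0], [365.0, 216.0], [347.0, 233.0], [366.0, 233.0]] tray [[0.109, -0.024], [0.109, 0.025], [0.055, 0.014], [0.055, -0.024], [0.023, 0.014], [0.021, -0.024]]
```

View pics/k4.png

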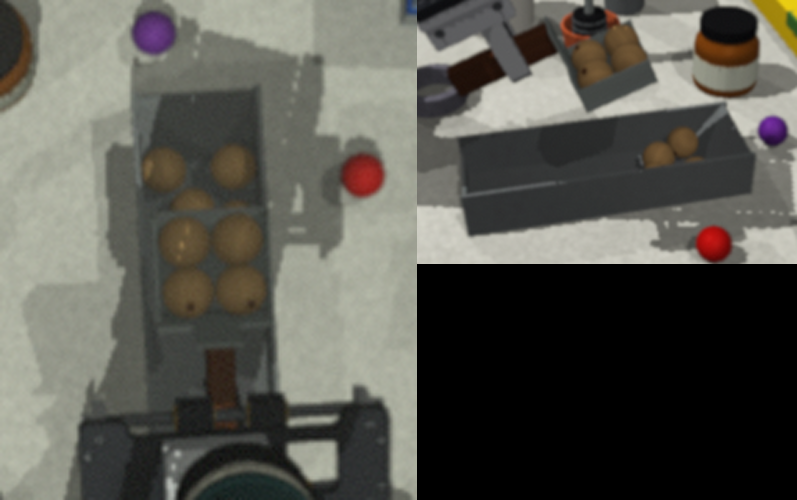

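View pics/k4s.png

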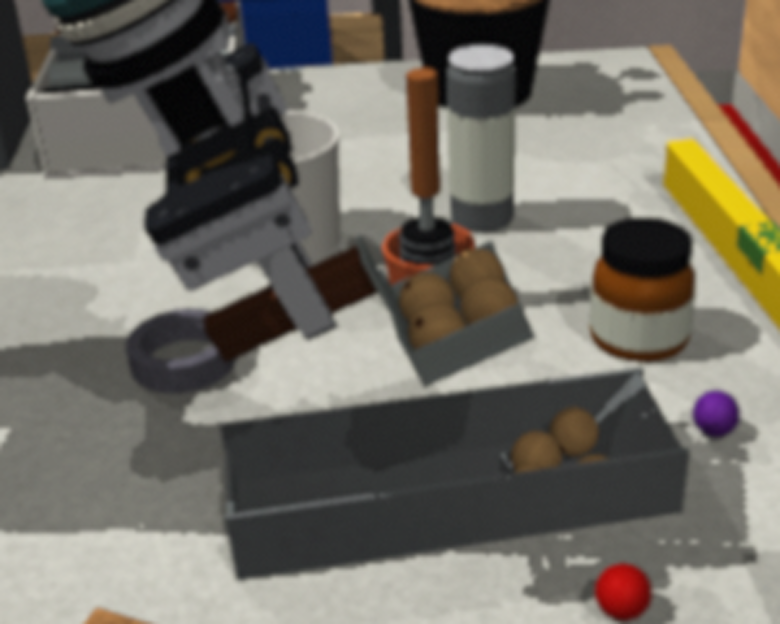

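Four knobs ride in the scoop at 20° back-tilt; four left in the tray. Swinging toward the tub with the scoop heading +y.

Call:
play_rows(
  steps=[
    {"x":-0.008,"y":0.01,"z":0.01,"rx":0,"ry":0,"rz":0.06,"hand":0.005},
    {"x":-0.01,"y":0.02,"z":0.015,"rx":0,"ry":0,"rz":0.12,"hand":0.005},
    {"x":-0.01,"y":0.025,"z":0.015,"rx":0,"ry":0,"rz":0.13,"hand":0.005},
    {"x":-0.01,"y":0.025,"z":0.01,"rx":0,"ry":0,"rz":0.13,"hand":0.005},
    {"x":-0.01,"y":0.025,"z":0,"rx":0,"ry":0,"rz":0.13,"hand":0.005},
    {"x":-0.01,"y":0.025,"z":0,"rx":0,"ry":0,"rz":0.13,"hand":0.005},
    {"x":-0.005,"y":0.02,"z":0,"rx":0,"ry":0,"rz":0.13,"hand":0.005},
    {"x":0,"y":0.015,"z":0,"rx":0,"ry":0,"rz":0.13,"hand":0.005},
  ],
)

```text
time: 23.4
tool_pos: [0.4699, 0.1542, 0.196]
ee_rot: [-1.206, 0.002, -0.525]
wrist_force: [-0.6, 0.3, -2.2]
width: 0.0181
```

Call:
play_rows(
  steps=[
    {"x":0.005,"y":0.01,"z":0,"rx":0,"ry":0,"rz":0.13,"hand":0.005},
    {"x":0.005,"y":0.01,"z":0,"rx":0,"ry":0,"rz":0.13,"hand":0.005},
    {"x":0.005,"y":0,"z":0,"rx":0,"ry":0,"rz":0.13,"hand":0.005},
    {"x":0.005,"y":0,"z":0,"rx":0,"ry":0,"rz":0.1,"hand":0.005},
    {"x":0,"y":0,"z":0,"rx":0,"ry":0,"rz":0.04,"hand":0.005},
    {"x":0,"y":0,"z":0,"rx":0,"ry":0,"rz":0,"hand":0.005},
  ],
)

```text
time: 24.15
tool_pos: [0.491, 0.1734, 0.1961]
ee_rot: [-1.204, 0.003, -0.001]
wrist_force: [0.4, 0.1, -1.3]
width: 0.0176
```

```bash
python3 -c "
from meas import *
o=robot.get_obs();print(o['tool_pos'],o['ee_rot'],o['joint_positions'].round(2))
s=snapshot('top');print(tub(s,(.5,.36)));save(s,'t11',(90,150,350,380),3)
s=snapshot('side');save(s,'s11',(150,60,400,260),3);P=cloud(s);m=near(P,(.497,.36),.08,.02,.1);print('tub side',circ(P[m][:,:2]),m.sum())"
```

```text
[0.49095155 0.1734051  0.19609002] [-1.20440756e+00  2.56262597e-03 -1.05366539e-03] [-0.02 -0.03  1.55  0.37  1.62  0.  ]
(np.float64(0.49694966604194485), np.float64(0.36018924447217815), np.float64(0.05432023522460633), 300)
tub side (np.float64(0.49773448506314355), np.float64(0.36030223266260336), np.float64(0.05195020535256235)) 1699
```

View pics/t11.png

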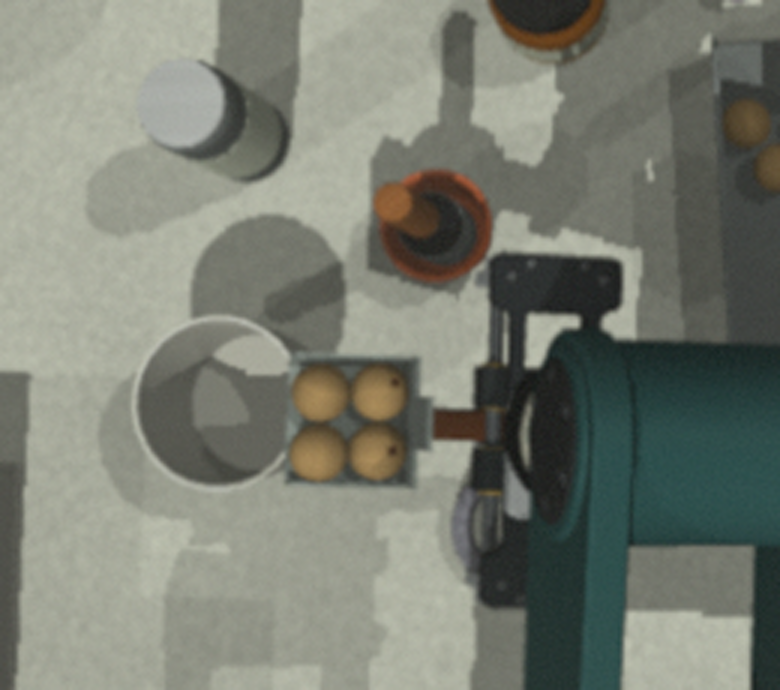

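View pics/s11.png

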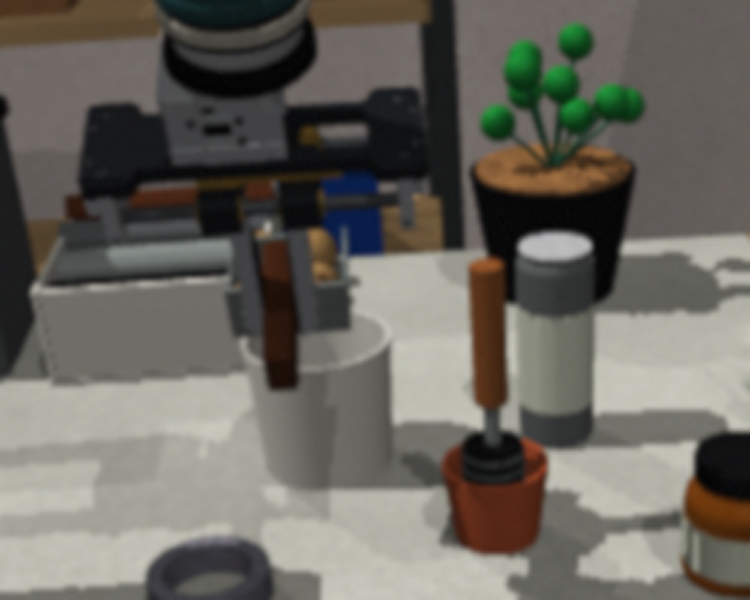

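```bash
python3 -c "
import numpy as np
def tcp(th,ly,lz):
    x,z=.108,-.0456; return ly-(x*np.cos(th)+z*np.sin(th)), lz-(-x*np.sin(th)+z*np.cos(th))
y,z=.1734,.196; th=-.363
print('cur lip',y+.117)
for t,ly,lz in [(-.363,.325,.180),(-.363,.345,.165),(-.25,.345,.155),(-.14,.345,.145),(-.03,.345,.138),(.08,.345,.132),(.19,.345,.128),(.30,.345,.125),(.41,.345,.122),(.52,.345,.12),(.63,.345,.12),(.74,.345,.12),(.85,.345,.12),(.96,.345,.12)]:
    a,b=tcp(t,ly,lz); print(t,'d',round(a-y,4),round(b-z,4),'rx',round(-(t-th),3),'tcp',round(a,4),round(b,4)); y,z,th=a,b,t
"
```

```text
cur lip 0.2904
-0.363 d 0.0344 -0.0117 rx -0.0 tcp 0.2078 0.1843
-0.363 d 0.02 -0.015 rx -0.0 tcp 0.2278 0.1693
-0.25 d 0.0012 0.0032 rx -0.113 tcp 0.2291 0.1725
-0.14 d 0.0026 0.0026 rx -0.11 tcp 0.2317 0.1751
-0.03 d 0.004 0.0053 rx -0.11 tcp 0.2357 0.1803
0.08 d 0.0053 0.0057 rx -0.11 tcp 0.241 0.1861
0.19 d 0.0066 0.0071 rx -0.11 tcp 0.2476 0.1932
0.3 d 0.0077 0.0073 rx -0.11 tcp 0.2553 0.2005
0.41 d 0.0088 0.0064 rx -0.11 tcp 0.2641 0.2069
0.52 d 0.0098 0.0064 rx -0.11 tcp 0.2739 0.2132
0.63 d 0.0107 0.0072 rx -0.11 tcp 0.2846 0.2205
0.74 d 0.0114 0.006 rx -0.11 tcp 0.296 0.2265
0.85 d 0.012 0.0047 rx -0.11 tcp 0.308 0.2312
0.96 d 0.0124 0.0034 rx -0.11 tcp 0.3204 0.2346
```

Call:
play_rows(
  steps=[
    {"x":0.006,"y":0.017,"z":-0.006,"rx":0,"ry":0,"rz":0,"hand":0.005},
    {"x":0,"y":0.02,"z":-0.01,"rx":0,"ry":0,"rz":0,"hand":0.005},
    {"x":0,"y":0.017,"z":-0.01,"rx":0,"ry":0,"rz":0,"hand":0.005},
    {"x":0,"y":0.001,"z":0.003,"rx":-0.11,"ry":0,"rz":0,"hand":0.005},
    {"x":0,"y":0.003,"z":0.003,"rx":-0.11,"ry":0,"rz":0,"hand":0.005},
    {"x":0,"y":0.004,"z":0.005,"rx":-0.11,"ry":0,"rz":0,"hand":0.005},
    {"x":0,"y":0.005,"z":0.006,"rx":-0.11,"ry":0,"rz":0,"hand":0.005},
    {"x":0,"y":0.007,"z":0.007,"rx":-0.11,"ry":0,"rz":0,"hand":0.005},
  ],
)

```text
time: 25.25
tool_pos: [0.4971, 0.2492, 0.1965]
ee_rot: [-1.756, -0.002, 0.001]
wrist_force: [-0.1, -0.1, -2.2]
width: 0.0175
```

Call:
play_rows(
  steps=[
    {"x":0,"y":0.008,"z":0.007,"rx":-0.11,"ry":0,"rz":0,"hand":0.005},
    {"x":0,"y":0.009,"z":0.006,"rx":-0.11,"ry":0,"rz":0,"hand":0.005},
    {"x":0,"y":0.01,"z":0.006,"rx":-0.11,"ry":0,"rz":0,"hand":0.005},
    {"x":0,"y":0.011,"z":0.007,"rx":-0.11,"ry":0,"rz":0,"hand":0.005},
    {"x":0,"y":0.011,"z":0.006,"rx":-0.11,"ry":0,"rz":0,"hand":0.005},
    {"x":0,"y":0.012,"z":0.005,"rx":-0.11,"ry":0,"rz":0,"hand":0.005},
    {"x":0,"y":0,"z":0,"rx":0,"ry":0,"rz":0,"hand":0.005},
    {"x":0,"y":0,"z":0,"rx":0,"ry":0,"rz":0,"hand":0.005},
  ],
)

```text
time: 26.25
tool_pos: [0.4974, 0.309, 0.2333]
ee_rot: [-2.412, -0.001, 0.002]
wrist_force: [0.8, -1.3, -1.0]
width: 0.0179
```

```bash
python3 -c "
from meas import *
o=robot.get_obs();print(o['tool_pos'],o['ee_rot'],o['joint_positions'].round(2),o['wrist_force'])
s=snapshot('top');print(tub(s,(.5,.36)));save(s,'t12',(90,150,350,380),3)
s=snapshot('side');save(s,'s12',(150,60,400,260),3)"
```

```text
[0.49741752 0.30902012 0.23330595] [-2.41190656e+00 -9.07500370e-04  1.85900678e-03] [ 0.78  0.58  0.9  -0.71  2.18  0.52] [ 0.82032013 -1.2684837  -1.02333485]
(np.float64(0.49698136407523497), np.float64(0.36015496417188836), np.float64(0.054349283741446125), 317)
```

View pics/t12.png

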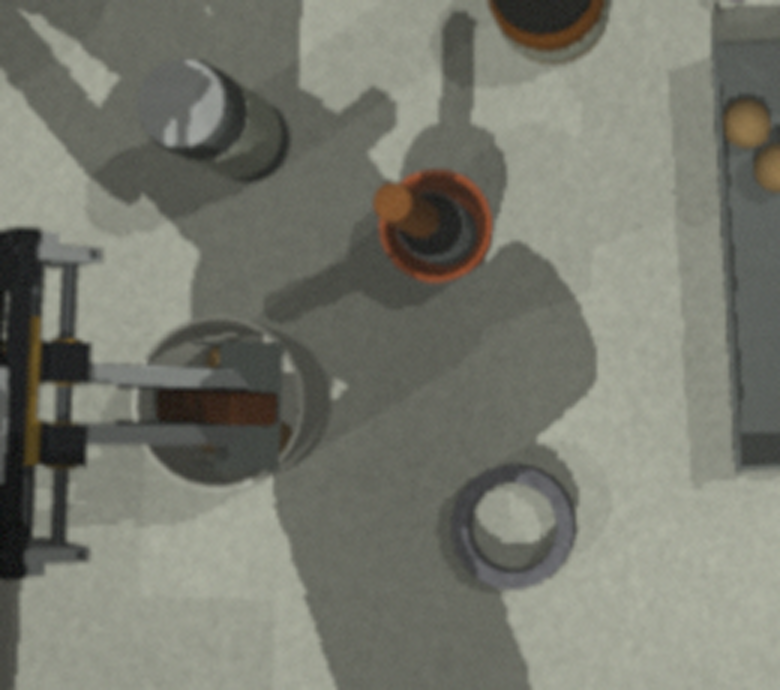

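View pics/s12.png

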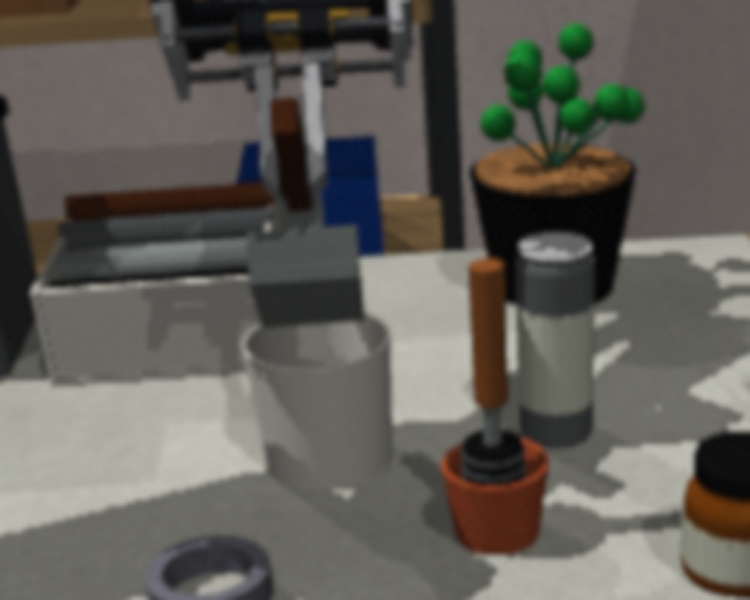

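Poured. Retreat upward, level off, then check the tub.

Call:
play_rows(
  steps=[
    {"x":0,"y":-0.01,"z":0.035,"rx":0.168,"ry":0,"rz":0,"hand":0.005},
    {"x":0,"y":-0.03,"z":0.01,"rx":0.168,"ry":0,"rz":0,"hand":0.005},
    {"x":-0.008,"y":-0.04,"z":0,"rx":0.168,"ry":0,"rz":0,"hand":0.005},
    {"x":-0.008,"y":-0.04,"z":0,"rx":0.168,"ry":0,"rz":0,"hand":0.005},
    {"x":-0.008,"y":-0.04,"z":0,"rx":0.168,"ry":0,"rz":0,"hand":0.005},
    {"x":-0.008,"y":-0.03,"z":0,"rx":0,"ry":0,"rz":-0.16,"hand":0.005},
    {"x":-0.008,"y":-0.03,"z":0,"rx":0,"ry":0,"rz":-0.17,"hand":0.005},
    {"x":-0.008,"y":-0.03,"z":0,"rx":0,"ry":0,"rz":-0.17,"hand":0.005},
  ],
)

```text
time: 27.35
tool_pos: [0.4483, 0.0565, 0.2801]
ee_rot: [-1.572, -0.005, -0.508]
wrist_force: [0.0, -0.0, -1.2]
width: 0.0177
```

Call:
play_rows(
  steps=[
    {"x":-0.006,"y":-0.03,"z":-0.02,"rx":0,"ry":0,"rz":-0.17,"hand":0.005},
    {"x":0,"y":-0.03,"z":-0.03,"rx":0,"ry":0,"rz":-0.17,"hand":0.005},
    {"x":0,"y":-0.018,"z":-0.03,"rx":0,"ry":0,"rz":-0.17,"hand":0.005},
    {"x":0,"y":0,"z":-0.03,"rx":0,"ry":0,"rz":-0.17,"hand":0.005},
    {"x":0,"y":0,"z":-0.03,"rx":0,"ry":0,"rz":-0.17,"hand":0.005},
    {"x":0,"y":0,"z":0,"rx":0,"ry":0,"rz":-0.14,"hand":0.005},
    {"x":0,"y":0,"z":0,"rx":0,"ry":0,"rz":0,"hand":0.005},
    {"x":0,"y":0,"z":0,"rx":0,"ry":0,"rz":0,"hand":0.005},
  ],
)

```text
time: 28.35
tool_pos: [0.4437, -0.0198, 0.1399]
ee_rot: [-1.571, -0.002, -1.489]
wrist_force: [0.7, -1.1, -0.7]
width: 0.0178
```

```bash
cat > align.py <<'E'
from meas import *
tilt(-1.492); o=robot.get_obs(); print(o["time"],o["wrist_force"].round(1),"tray",tray(o["tool_pos"]).round(4))
s=snapshot('top');P=cloud(s); print("tub",tub(s,(.5,.36))); kn(s)
hsv=cv2.cvtColor(s["color"],cv2.COLOR_RGB2HSV); print("in tub:"); kn(s,.03,box=(120,240,210,330))
save(s,'t13',(90,130,430,330),2.3)
z0=o['tool_pos'][2]-.0456; c=tray(o['tool_pos'])[0]
for lo,hi,n in((.018,.032,'rim'),(-.012,.012,'floor')):
    m=near(P,o['tool_pos'][:2]+[.074,.006],.07,z0+lo,z0+hi); r,k=rect(P,m); print(n,np.round(tray(r[0])-c,4),np.round(r[1],4),round(r[2],2),k,"dz",round(float(np.median(P[m][:,2])-z0),4))
    if n=="floor":
        A=np.c_[tray(P[m])-c,np.ones(m.sum())]; f=np.linalg.lstsq(A,P[m][:,2],rcond=None)[0]; print("floor slope x,y",f[:2].round(3))
E
python3 align.py
```

```text
pos [ 0.4437 -0.0198  0.1399] level rotvec [0.002  0.0001 0.    ] yaw -1.4887
rz needed -0.003253351866215448
28.35 [ 0.7 -1.1 -0.7] tray [[-0.1439 -0.0012]]
tub (np.float64(0.4970242289013345), np.float64(0.360174129415676), np.float64(0.0543109757624027), 368)
4 knobs px [[339.0, 191.0], [363.0, 190.0], [349.0, 206.0], [364.0, 210.0]] tray [[0.109, 0.025], [0.108, -0.023], [0.078, 0.007], [0.067, -0.023]]
in tub:
3 knobs px [[167.0, 271.0], [156.0, 281.0], [162.0, 292.0]] tray [[-0.034, 0.384], [-0.053, 0.408], [-0.077, 0.397]]
rim [[0.0757 0.0009]] [0.0682 0.0762] 4.57 96 dz 0.0244
floor [[0.0755 0.0016]] [0.0681 0.0744] 4.57 1361 dz 0.0002
floor slope x,y [-0.013 -0.004]
```

View pics/t13.png

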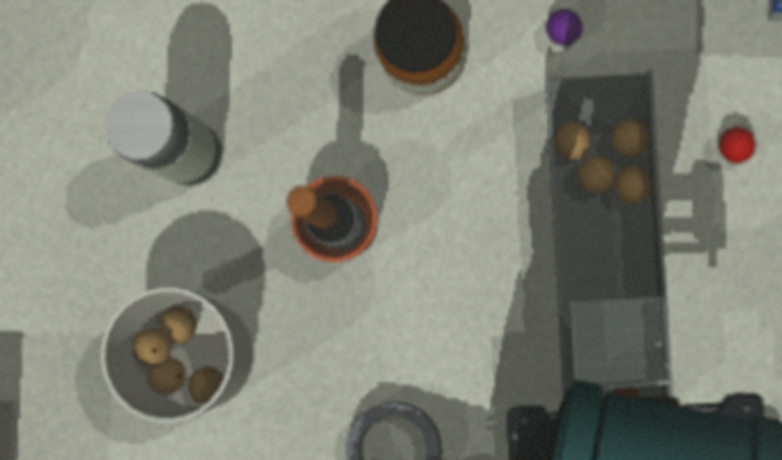

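Four knobs in the tub (crop 152,347 / 178,322 / 165,375 / 205,383), four in the tray. Second scoop.

Call:
play_rows(
  steps=[
    {"x":0,"y":0,"z":-0.05,"rx":0,"ry":0,"rz":0,"hand":0.005},
    {"x":0,"y":0,"z":-0.025,"rx":0,"ry":0,"rz":0,"hand":0.005},
    {"x":0,"y":0,"z":-0.012,"rx":0,"ry":0,"rz":0,"hand":0.005},
    {"x":0,"y":0,"z":0,"rx":0,"ry":0,"rz":0,"hand":0.005},
    {"x":0,"y":0,"z":-0.003,"rx":0,"ry":0,"rz":0,"hand":0.005},
    {"x":0,"y":0,"z":0,"rx":0,"ry":0,"rz":0,"hand":0.005},
  ],
)

```text
time: 29.15
tool_pos: [0.4442, -0.0194, 0.0494]
ee_rot: [-1.572, -0.002, -1.49]
wrist_force: [0.3, -0.5, -0.6]
width: 0.0175
```

Call:
play_rows(
  steps=[
    {"x":0.016,"y":0.0013,"z":-0.001,"rx":0,"ry":0,"rz":0,"hand":0.005},
    {"x":0.016,"y":0.0013,"z":0,"rx":0,"ry":0,"rz":0,"hand":0.005},
    {"x":0.016,"y":0.0013,"z":0,"rx":0,"ry":0,"rz":0,"hand":0.005},
    {"x":0.016,"y":0.0013,"z":0,"rx":0,"ry":0,"rz":0,"hand":0.005},
    {"x":0.012,"y":0.001,"z":0,"rx":0,"ry":0,"rz":0,"hand":0.005},
    {"x":0.012,"y":0.001,"z":0,"rx":0,"ry":0,"rz":0,"hand":0.005},
    {"x":0.012,"y":0.001,"z":0,"rx":0,"ry":0,"rz":0,"hand":0.005},
    {"x":0.012,"y":0.001,"z":0,"rx":0,"ry":0,"rz":0,"hand":0.005},
  ],
)

```text
time: 30.15
tool_pos: [0.5569, -0.0101, 0.0485]
ee_rot: [-1.574, -0.002, -1.49]
wrist_force: [-5.6, -0.6, 7.5]
width: 0.0178
```

```bash
python3 look.py k5
```

```text
30.15 [ 0.5569 -0.0101  0.0485] tray [[-0.0303 -0.0006]] lip [ 0.0787 -0.0006] [-1.574 -0.002 -1.49 ] [-5.6 -0.6  7.5]
4 knobs px [[357.0, 188.0], [339.0, 190.0], [342.0, 205.0], [360.0, 204.0]] tray [[0.113, -0.011], [0.111, 0.025], [0.08, 0.02], [0.08, -0.015]]
```

View pics/k5.png

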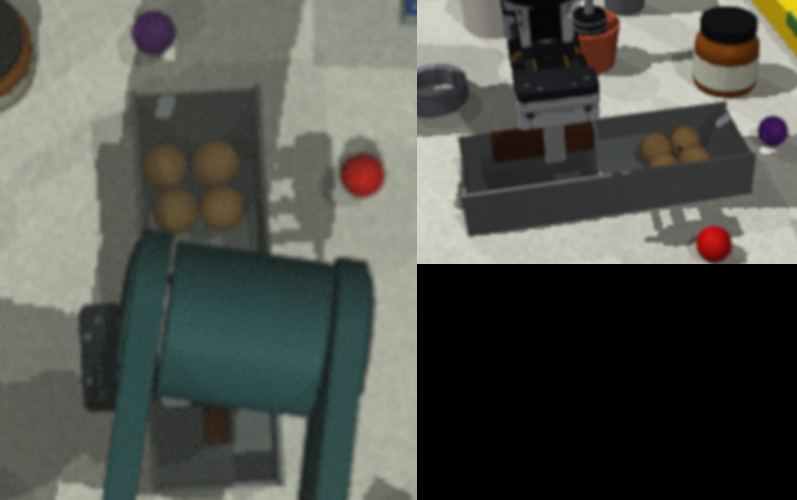

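Call:
play_rows(
  steps=[
    {"x":0.01,"y":0.0008,"z":0,"rx":0,"ry":0,"rz":0,"hand":0.005},
    {"x":0.01,"y":0.0008,"z":0,"rx":0,"ry":0,"rz":0,"hand":0.005},
    {"x":0.01,"y":0.0008,"z":0,"rx":0,"ry":0,"rz":0,"hand":0.005},
    {"x":0.006,"y":0.0005,"z":0,"rx":0,"ry":0,"rz":0,"hand":0.005},
    {"x":0,"y":0,"z":0,"rx":0,"ry":0,"rz":0,"hand":0.005},
  ],
)

```text
time: 30.88
tool_pos: [0.5921, -0.0069, 0.0484]
ee_rot: [-1.574, -0.001, -1.489]
wrist_force: [-4.6, -0.5, 7.0]
width: 0.0178
```

```bash
python3 look.py k6
```

```text
30.875 [ 0.5921 -0.0069  0.0484] tray [[ 0.0051 -0.0001]] lip [ 1.141e-01 -1.000e-04] [-1.574e+00 -1.000e-03 -1.489e+00] [-4.6 -0.5  7. ]
1 knobs px [[360.0, 187.0]] tray [[0.114, -0.018]]
```

View pics/k6.png

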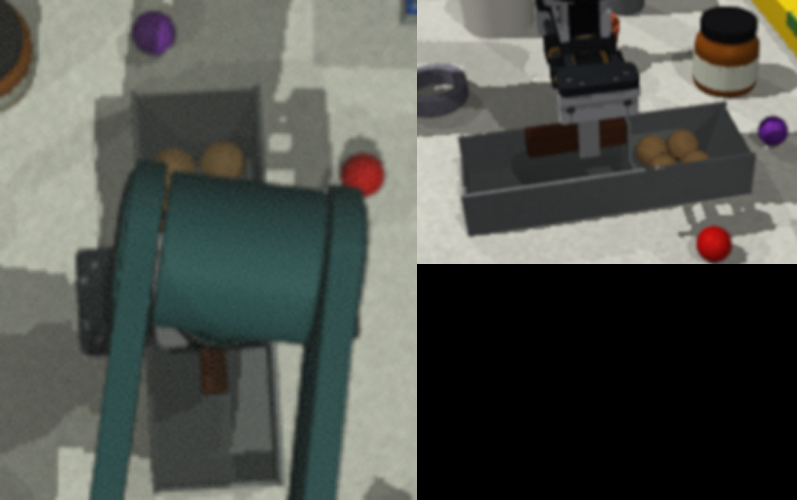

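Call:
play_rows(
  steps=[
    {"x":0.004,"y":0.0003,"z":0,"rx":0,"ry":0,"rz":0,"hand":0.005},
    {"x":0.003,"y":0.0002,"z":0,"rx":0,"ry":0,"rz":0,"hand":0.005},
    {"x":0,"y":0,"z":0,"rx":0,"ry":0,"rz":0,"hand":0.005},
  ],
)

```text
time: 31.35
tool_pos: [0.5978, -0.0066, 0.0485]
ee_rot: [-1.577, -0.001, -1.489]
wrist_force: [-7.5, 0.2, 9.2]
width: 0.0176
```

Call:
play_rows(
  steps=[
    {"x":-0.001,"y":0,"z":-0.001,"rx":0.007,"ry":-0.09,"rz":0,"hand":0.005},
    {"x":-0.001,"y":0,"z":0,"rx":0.007,"ry":-0.09,"rz":0,"hand":0.005},
    {"x":-0.002,"y":-0.0002,"z":0.002,"rx":0.007,"ry":-0.09,"rz":0,"hand":0.005},
    {"x":-0.002,"y":-0.0002,"z":0.004,"rx":0.007,"ry":-0.09,"rz":0,"hand":0.005},
    {"x":-0.003,"y":-0.0002,"z":0.008,"rx":0.003,"ry":-0.04,"rz":0,"hand":0.005},
    {"x":-0.004,"y":-0.0003,"z":0.015,"rx":0,"ry":0,"rz":0,"hand":0.005},
    {"x":-0.005,"y":-0.0004,"z":0.015,"rx":0,"ry":0,"rz":0,"hand":0.005},
    {"x":0,"y":0,"z":0,"rx":0,"ry":0,"rz":0,"hand":0.005},
  ],
)

```text
time: 32.35
tool_pos: [0.5824, -0.0083, 0.0936]
ee_rot: [-1.168, -0.004, -1.49]
wrist_force: [1.2, 0.9, -1.6]
width: 0.0181
```

```bash
python3 look.py k7
```

```text
32.35 [ 0.5824 -0.0083  0.0936] tray [[-0.0046 -0.0007]] lip [ 0.1044 -0.0007] [-1.168 -0.004 -1.49 ] [ 1.2  0.9 -1.6]
4 knobs px [[345.0, 195.0], [363.0, 194.0], [364.0, 210.0], [345.0, 212.0]] tray [[0.1, 0.014], [0.1, -0.023], [0.066, -0.023], [0.065, 0.016]]
```

View pics/k7.png

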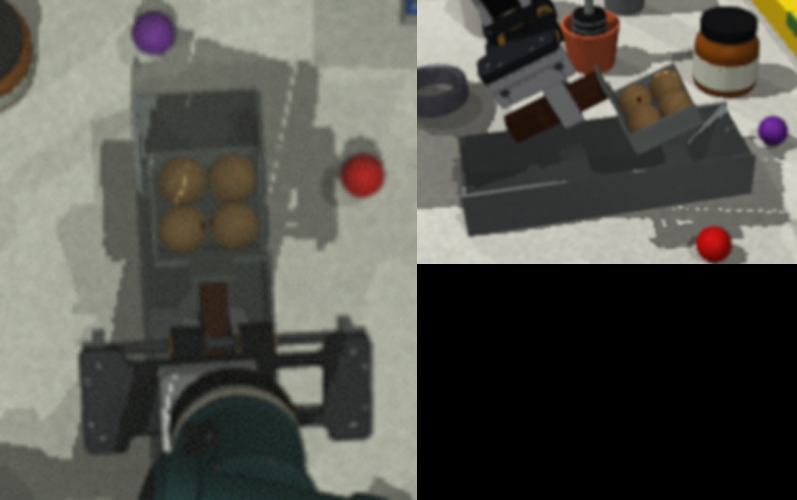

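All four remaining knobs are in the scoop. Lift and swing to the tub.

Call:
play_rows(
  steps=[
    {"x":-0.01,"y":0,"z":0.025,"rx":0,"ry":0,"rz":0,"hand":0.005},
    {"x":-0.02,"y":0,"z":0.03,"rx":0,"ry":0,"rz":0,"hand":0.005},
    {"x":-0.02,"y":0.01,"z":0.02,"rx":0,"ry":0,"rz":0.06,"hand":0.005},
    {"x":-0.02,"y":0.02,"z":0.015,"rx":0,"ry":0,"rz":0.12,"hand":0.005},
    {"x":-0.02,"y":0.025,"z":0.012,"rx":0,"ry":0,"rz":0.13,"hand":0.005},
    {"x":-0.015,"y":0.025,"z":0,"rx":0,"ry":0,"rz":0.13,"hand":0.005},
    {"x":-0.008,"y":0.025,"z":0,"rx":0,"ry":0,"rz":0.13,"hand":0.005},
    {"x":0,"y":0.025,"z":0,"rx":0,"ry":0,"rz":0.13,"hand":0.005},
  ],
)

```text
time: 33.45
tool_pos: [0.4669, 0.1225, 0.1921]
ee_rot: [-1.173, -0.003, -0.786]
wrist_force: [0.1, -0.7, -2.0]
width: 0.0172
```

Call:
play_rows(
  steps=[
    {"x":0,"y":0.02,"z":0,"rx":0,"ry":0,"rz":0.13,"hand":0.005},
    {"x":0.004,"y":0.015,"z":0,"rx":0,"ry":0,"rz":0.13,"hand":0.005},
    {"x":0.005,"y":0.01,"z":0,"rx":0,"ry":0,"rz":0.13,"hand":0.005},
    {"x":0.005,"y":0.006,"z":0,"rx":0,"ry":0,"rz":0.13,"hand":0.005},
    {"x":0.005,"y":0,"z":0,"rx":0,"ry":0,"rz":0.13,"hand":0.005},
    {"x":0.004,"y":0,"z":0,"rx":0,"ry":0,"rz":0.1,"hand":0.005},
    {"x":0,"y":0,"z":0,"rx":0,"ry":0,"rz":0.04,"hand":0.005},
    {"x":0,"y":0,"z":0,"rx":0,"ry":0,"rz":0,"hand":0.005},
  ],
)

```text
time: 34.45
tool_pos: [0.4905, 0.1729, 0.192]
ee_rot: [-1.173, -0.002, -0.001]
wrist_force: [0.1, 0.2, -1.5]
width: 0.0181
```

```bash
python3 -c "
from meas import *
o=robot.get_obs();print(o['tool_pos'],o['ee_rot'],o['joint_positions'].round(2))
s=snapshot('top');print(tub(s,(.5,.36)));kn(s);save(s,'t14',(90,150,350,380),3)
s=snapshot('side');P=cloud(s);m=near(P,(.497,.36),.08,.02,.1);print('tub side',circ(P[m][:,:2]),m.sum())"
```

```text
[0.49054108 0.17287366 0.19197319] [-1.17296149 -0.00169355 -0.00131992] [-0.04 -0.03  1.57  0.4   1.61 -0.03]
(np.float64(0.49696060048144247), np.float64(0.3602299295345368), np.float64(0.05427727524784036), 305)
0 knobs px [] tray []
tub side (np.float64(0.4978482444111228), np.float64(0.3601690960397266), np.float64(0.05183229681755093)) 1615
```

View pics/t14.png

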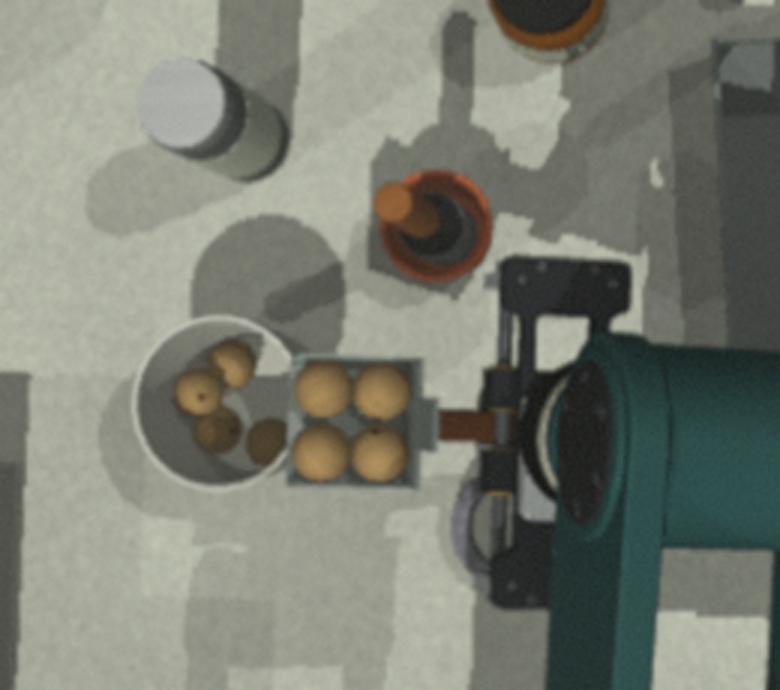

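Tub unmoved, tray empty, same start as before. Pour.

Call:
play_rows(
  steps=[
    {"x":0.006,"y":0.017,"z":-0.002,"rx":0,"ry":0,"rz":0,"hand":0.005},
    {"x":0,"y":0.02,"z":-0.01,"rx":0,"ry":0,"rz":0,"hand":0.005},
    {"x":0,"y":0.017,"z":-0.008,"rx":-0.04,"ry":0,"rz":0,"hand":0.005},
    {"x":0,"y":0.001,"z":0.003,"rx":-0.11,"ry":0,"rz":0,"hand":0.005},
    {"x":0,"y":0.003,"z":0.003,"rx":-0.11,"ry":0,"rz":0,"hand":0.005},
    {"x":0,"y":0.004,"z":0.005,"rx":-0.11,"ry":0,"rz":0,"hand":0.005},
    {"x":0,"y":0.005,"z":0.006,"rx":-0.11,"ry":0,"rz":0,"hand":0.005},
    {"x":0,"y":0.007,"z":0.007,"rx":-0.11,"ry":0,"rz":0,"hand":0.005},
  ],
)

```text
time: 35.55
tool_pos: [0.4961, 0.2488, 0.1971]
ee_rot: [-1.764, -0.004, 0.002]
wrist_force: [-0.1, -0.0, -2.6]
width: 0.0179
```

Call:
play_rows(
  steps=[
    {"x":0,"y":0.008,"z":0.007,"rx":-0.11,"ry":0,"rz":0,"hand":0.005},
    {"x":0,"y":0.009,"z":0.006,"rx":-0.11,"ry":0,"rz":0,"hand":0.005},
    {"x":0,"y":0.01,"z":0.006,"rx":-0.11,"ry":0,"rz":0,"hand":0.005},
    {"x":0,"y":0.011,"z":0.007,"rx":-0.11,"ry":0,"rz":0,"hand":0.005},
    {"x":0,"y":0.011,"z":0.006,"rx":-0.11,"ry":0,"rz":0,"hand":0.005},
    {"x":0,"y":0.012,"z":0.005,"rx":-0.11,"ry":0,"rz":0,"hand":0.005},
    {"x":0,"y":0,"z":0,"rx":0,"ry":0,"rz":0,"hand":0.005},
    {"x":0,"y":0,"z":0,"rx":0,"ry":0,"rz":0,"hand":0.005},
  ],
)

```text
time: 36.55
tool_pos: [0.4964, 0.3085, 0.2336]
ee_rot: [-2.42, -0.002, 0.003]
wrist_force: [0.1, -0.3, -1.6]
width: 0.0175
```

Call:
play_rows(
  steps=[
    {"x":0,"y":-0.01,"z":0.035,"rx":0.168,"ry":0,"rz":0,"hand":0.005},
    {"x":0,"y":-0.03,"z":0.01,"rx":0.168,"ry":0,"rz":0,"hand":0.005},
    {"x":-0.008,"y":-0.04,"z":0,"rx":0.168,"ry":0,"rz":0,"hand":0.005},
    {"x":-0.008,"y":-0.04,"z":0,"rx":0.168,"ry":0,"rz":0,"hand":0.005},
    {"x":-0.008,"y":-0.04,"z":0,"rx":0.168,"ry":0,"rz":0,"hand":0.005},
    {"x":-0.008,"y":-0.03,"z":0,"rx":0,"ry":0,"rz":-0.16,"hand":0.005},
    {"x":-0.008,"y":-0.03,"z":0,"rx":0,"ry":0,"rz":-0.17,"hand":0.005},
    {"x":-0.008,"y":-0.03,"z":0,"rx":0,"ry":0,"rz":-0.17,"hand":0.005},
  ],
)

```text
time: 37.55
tool_pos: [0.4473, 0.0559, 0.2805]
ee_rot: [-1.58, -0.007, -0.508]
wrist_force: [0.6, 0.4, -0.9]
width: 0.0177
```

```bash
python3 -c "
from meas import *
tilt(-1.69)
s=snapshot('top');print(tub(s,(.5,.36)));save(s,'t15',(90,130,430,380),2.3)
s=snapshot('side');save(s,'s15')"
```

```text
pos [0.4473 0.0559 0.2805] level rotvec [0.0112 0.0016 0.    ] yaw -0.5082
rz needed -1.1817869625180006
(np.float64(0.49702509215703106), np.float64(0.3601582638483815), np.float64(0.054304712049295316), 379)
```

View pics/t15.png

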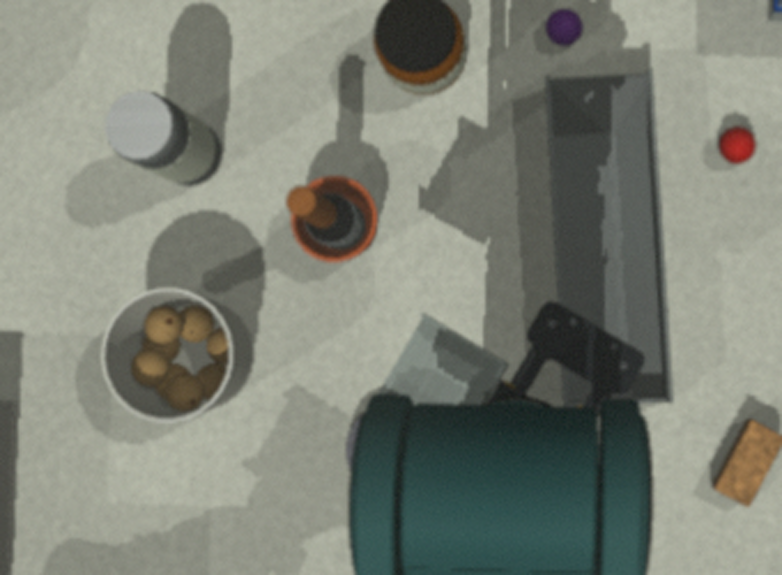

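View pics/s15.png

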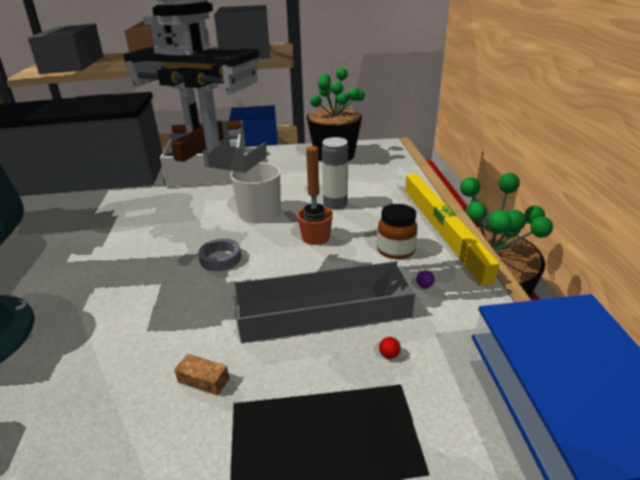

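Tray and scoop are empty; the knobs lie in the tub (crop 168,360). Return the scoop to the mat.

Call:
play_rows(
  steps=[
    {"x":0.012,"y":-0.036,"z":0,"rx":0.011,"ry":0,"rz":-0.147,"hand":0.005},
    {"x":0.012,"y":-0.036,"z":0,"rx":0,"ry":0,"rz":-0.147,"hand":0.005},
    {"x":0.012,"y":-0.036,"z":0,"rx":0,"ry":0,"rz":-0.147,"hand":0.005},
    {"x":0.012,"y":-0.036,"z":-0.02,"rx":0,"ry":0,"rz":-0.147,"hand":0.005},
    {"x":0.012,"y":-0.036,"z":-0.02,"rx":0,"ry":0,"rz":-0.147,"hand":0.005},
    {"x":0.012,"y":-0.036,"z":-0.03,"rx":0,"ry":0,"rz":-0.147,"hand":0.005},
    {"x":0.012,"y":-0.036,"z":-0.03,"rx":0,"ry":0,"rz":-0.147,"hand":0.005},
    {"x":0.011,"y":-0.036,"z":-0.03,"rx":0,"ry":0,"rz":-0.15,"hand":0.005},
  ],
)

```text
time: 38.65
tool_pos: [0.5441, -0.2308, 0.149]
ee_rot: [-1.57, 0.003, -1.682]
wrist_force: [0.0, 1.2, -0.9]
width: 0.0178
```

Call:
play_rows(
  steps=[
    {"x":0,"y":0,"z":-0.04,"rx":0,"ry":0,"rz":0,"hand":0.005},
    {"x":0,"y":0,"z":0,"rx":0,"ry":0,"rz":0,"hand":0.005},
    {"x":0,"y":0,"z":0,"rx":0,"ry":0,"rz":0,"hand":0.005},
  ],
)

```text
time: 39.02
tool_pos: [0.5443, -0.2299, 0.1109]
ee_rot: [-1.57, 0.003, -1.677]
wrist_force: [0.6, -0.6, -0.6]
width: 0.0175
```

```bash
python3 -c "
from meas import *
tilt(-1.69); o=robot.get_obs()
s=snapshot('top');P=cloud(s);save(s,'t16',(400,150,540,340),3); print(tub(s,(.5,.36)))
z0=o['tool_pos'][2]-.0456; c=o['tool_pos'][:2]+.074*np.array([.9925,-.122])
m=near(P,c,.07,z0-.012,z0+.012); r,k=rect(P,m); print(np.round(r[0],4),np.round(r[1],4),r[2],k)
A=np.c_[P[m][:,:2]-c,np.ones(m.sum())]; print('floor slope',np.linalg.lstsq(A,P[m][:,2],rcond=None)[0].round(3))
save(snapshot('side'),'s16',(180,270,460,480),2.8)
"
```

```text
pos [ 0.5443 -0.2299  0.1109] level rotvec [-0.0024  0.0012  0.    ] yaw -1.6774
rz needed -0.012612920760809443
(np.float64(0.497053871542727), np.float64(0.36009940327216555), np.float64(0.05430591911752084), 385)
[ 0.6214 -0.2367] [0.076  0.0653] 83.36407470703125 1056
floor slope [0.003 0.008 0.067]
```

View pics/t16.png

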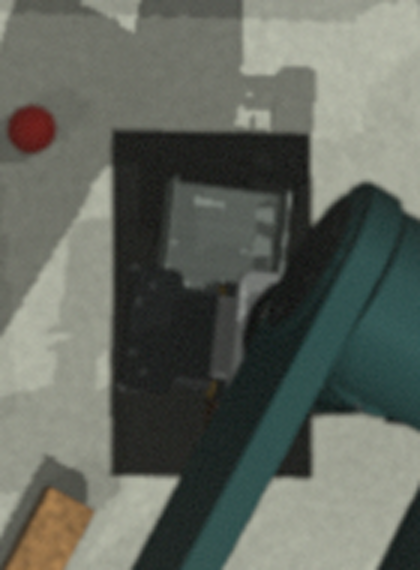

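Call:
play_rows(
  steps=[
    {"x":-0.003,"y":-0.004,"z":-0.03,"rx":0,"ry":0,"rz":-0.01,"hand":0.005},
    {"x":0,"y":0,"z":-0.02,"rx":0,"ry":0,"rz":0,"hand":0.005},
    {"x":0,"y":0,"z":-0.008,"rx":0,"ry":0,"rz":0,"hand":0.005},
    {"x":0,"y":0,"z":-0.002,"rx":0,"ry":0,"rz":0,"hand":0.005},
    {"x":0,"y":0,"z":0,"rx":0,"ry":0,"rz":0,"hand":0.005},
    {"x":0,"y":0,"z":0,"rx":0,"ry":0,"rz":0,"hand":0.005},
  ],
)

```text
time: 39.88
tool_pos: [0.5411, -0.2343, 0.0497]
ee_rot: [-1.571, 0.003, -1.688]
wrist_force: [-0.4, 0.7, -1.5]
width: 0.0179
```

Call:
play_rows(
  steps=[
    {"x":0,"y":0,"z":-0.0015,"rx":0,"ry":0,"rz":0,"hand":0.005},
    {"x":0,"y":0,"z":0,"rx":0,"ry":0,"rz":0,"hand":0.005},
    {"x":0,"y":0,"z":0,"rx":0,"ry":0,"rz":0,"hand":0.06},
    {"x":0,"y":0,"z":0,"rx":0,"ry":0,"rz":0,"hand":0.06},
    {"x":0,"y":0,"z":0,"rx":0,"ry":0,"rz":0,"hand":0.06},
    {"x":0,"y":0,"z":0.02,"rx":0,"ry":0,"rz":0,"hand":0.06},
    {"x":0,"y":0,"z":0.06,"rx":0,"ry":0,"rz":0,"hand":0.06},
    {"x":0,"y":0,"z":0.06,"rx":0,"ry":0,"rz":0,"hand":0.06},
  ],
)

```text
time: 40.88
tool_pos: [0.5399, -0.2338, 0.1875]
ee_rot: [-1.575, 0.004, -1.688]
wrist_force: [2.0, -0.5, 0.1]
width: 0.0599
```

Call:
play_rows(
  steps=[
    {"x":-0.05,"y":0,"z":0.03,"rx":0,"ry":0,"rz":0,"hand":0.06},
    {"x":-0.06,"y":0,"z":0,"rx":0,"ry":0,"rz":0,"hand":0.06},
    {"x":-0.06,"y":0,"z":0,"rx":0,"ry":0,"rz":0,"hand":0.06},
    {"x":0,"y":0,"z":0,"rx":0,"ry":0,"rz":0,"hand":0.06},
    {"x":0,"y":0,"z":0,"rx":0,"ry":0,"rz":0,"hand":0.06},
  ],
)

```text
time: 41.5
tool_pos: [0.371, -0.2343, 0.2173]
ee_rot: [-1.572, 0.003, -1.689]
wrist_force: [-0.7, 0.1, -0.7]
width: 0.0596
```

```bash
python3 -c "
from meas import *
s=snapshot('top');save(s,'t17');P=cloud(s);print(tub(s,(.5,.36))); scoop(s)
save(s,'tubz',(115,235,215,335),6); kn(s)
h=near(P,(.61,-.24),.07,.0225,.04);print('bucket',rect(P,h))
s=snapshot('side');save(s,'s17'); brushaxis((.62,.232))
"
```

```text
(np.float64(0.49704156270297517), np.float64(0.3601872589654492), np.float64(0.054342758340668006), 370)
handle px [464 251  14  51 345] centre [ 0.5229 -0.2311] rect [ 0.5276 -0.2316] [0.0175 0.0967] yaw -7.05
0 knobs px [] tray []
bucket (((0.6139269471168518, -0.24173741042613983), (0.07745707780122757, 0.07154711335897446), 83.54145050048828), 138)
handle z [0.1111 0.205 ]
slopes dx/dz,dy/dz 0.005 0.004
top z 0.20619165961427555
bottom est 0.6177 0.2335 0.0062
```

View pics/t17.png

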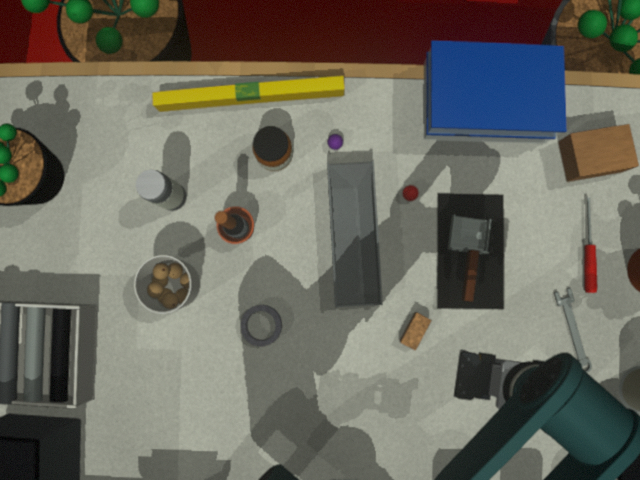

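View pics/tubz.png

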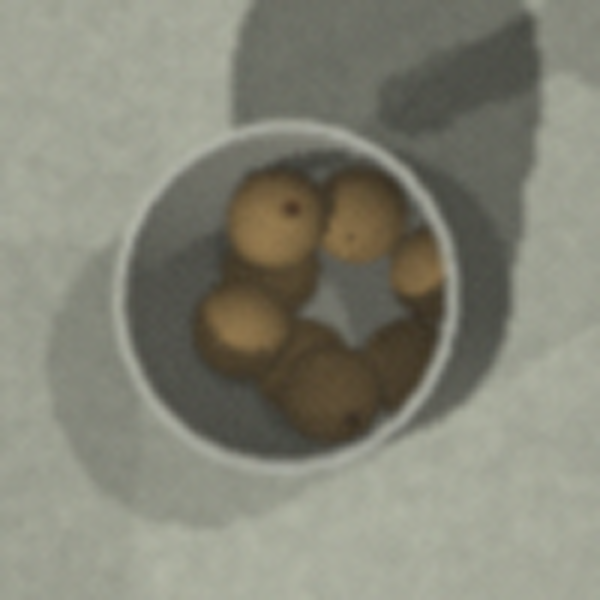

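View pics/s17.png

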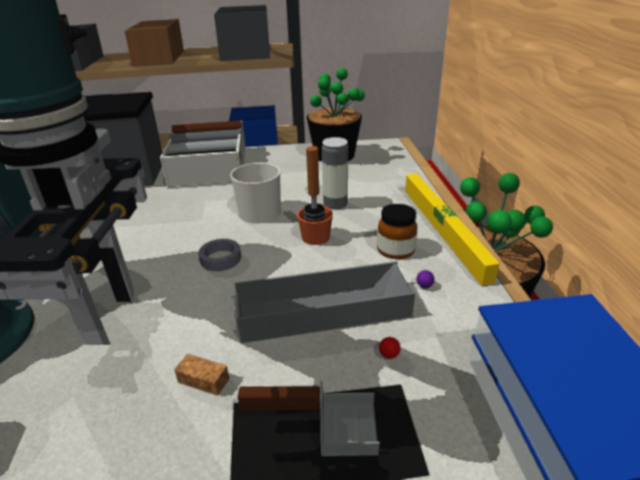

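The enlarged crop shows eight knobs in the tub: six in full and two partly hidden at (270,285) and (310,345). The tray is empty, the scoop lies flat on the mat, the brush stands in the pot and the bystanders haven't moved. Handing in.

```bash
python3 -c "
from h import *
print(workorder.close_job(), robot.get_obs()['time'])"
```

```text
the job is handed in; nothing more can be done
the job is handed in; nothing more can be done
```

The tub is brushed and the brush is back in its pot. All eight knobs went into the tub in two scoops of four, and the scoop is back on the mat. I handed the job in at about 42 s; it gave no verdict.

**Final checks:**
- **Tub:** it has not moved, reading (0.497, 0.360) at the end as at the start. The enlarged picture shows eight knobs inside, two of them partly hidden.
- **Tray:** empty. The red and purple balls and the bystanders look to be where they were.
- **Brush:** upright in its pot, with its lower end read at 6 mm, about the height of the pot floor.
- **Scoop:** flat on the mat, within a few millimetres of where it started.

**Less certain:** the brush slipped up about 8 mm and tilted about 5° in the grip during brushing. The first and third bottom touches showed as contact force (5–6 N and 8.5 N). The second did not: I infer it from how far down the tool went and from the slip that followed. I straightened the brush before putting it back.

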